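# Cover the cheese and pots after the tasting

### The job

The tasting is over, so put the food away. Lay the loose cheese block on top of the two that already lie end to end in the oblong dish, lengthwise and centred over the joint between them like a brick in a wall, then put the deep wooden cover over that dish and close each round pot with the wooden lid that fits it. Every lid and the cover should sit fully home and level in the end; leave the jar of spread and the jar of cocktail sticks standing where they are.

Things in the scene. Friction and masses are not known exactly. Their poses are not given: they have to be found in the camera images.
- block: Loose block of white cheese lying flat on the table: 36 mm wide (its x), 52 mm long (its y), 31 mm high (z), sides a little uneven; origin at the centre of its underside. Grip it across the 36 mm width. It must be in place before the cover goes on.
- cheese_dish: Oblong white stoneware tray, fixed; 108 mm (its x) by 163 mm (y), floor 8 mm thick, 5 mm rim to 17 mm height, 98 x 153 mm inside it. Origin: centre of the underside, z up. Fixed in it, end to end along y, lie two blocks like the loose one, centred at y = +27.5 and -27.5 mm, x = 0; the joint between them is at y = 0, their tops 39 mm above the table.
- dish_cover: Deep wooden cover, a hollow box open below: 82 mm (its x) by 137 mm (y), 76 mm high, inside 70 x 125 x 68 mm. Bar handle on top, 18 mm wide (x), 62 mm long (y), from 76 to 101 mm. Origin: centre of the open underside, z up. In place it stands on the dish's floor inside the rim (8 mm play all round), y along the dish's y either way, underside 8 mm above the table.
- small_pot: Small round white stoneware pot holding green olives, fixed in place: 86 mm across, mouth 72 mm, rim 52 mm above the table. Origin at the centre of its underside.
- large_pot: Large round white stoneware pot holding cheese cubes, fixed in place: 118 mm across, mouth 104 mm, rim 66 mm above the table. Origin at the centre of its underside.
- small_lid: Small round wooden lid, knob up, for small_pot. Origin: centre of the underside, z up. A spigot 56 mm across, 0 to 8 mm, hangs in the pot's mouth (8 mm play all round); a plate 92 mm across, 8 to 18 mm, rests on the rim; a knob 24 to 28 mm thick, 18 to 46 mm. Seated, its origin is 44 mm above the table.
- large_lid: Large round wooden lid, knob up, for large_pot: the same with a spigot 88 mm across and a plate 124 mm across; knob and heights as on small_lid. Seated, its origin is 58 mm above the table.
- spread_jar: Loose glass jar of spread with a black screw lid, 68 mm across, 67 mm high, standing among the work; not to be moved. Origin at the centre of its underside.
- toothpick_jar: Loose small clear jar of cocktail sticks, 45 mm across, 68 mm high, standing among the work; not to be moved. Origin at the centre of its underside.

How it is judged:
By the outcome, as a careful person would: the job done as asked, in the order asked, and still so for the second after the job is handed in, with the robot touching nothing.
It also fails if it takes over 102 s, if anything falls off the work surface, if the arm or the gripper's body presses on something with over 40 N, if the wrist force passes 120 N, or if a joint passes its speed limit or range.

### The arm

A 6-joint arm with a two-finger parallel gripper is mounted at the origin on a cart in front of the work surface, level with it; the furniture and walls round the work are solid. World frame = base frame: x ahead of the robot, y to its left, z up, the work surface at z = 0. Lengths are in m, angles in rad, forces in N, time in s.
With the tool pointing down it reaches from about 0.3 to 0.875 m from the base axis. Payload 4.2 kg.
Tool frame: the origin (TCP) lies midway between the tips of the shut fingers; the grasp point (between the pads) lies 19 mm behind it; z points along the fingers, y is the direction in which the jaws open and shut (so a half turn about z gives the same grasp; the last joint's range is limited). The gripper opens to 85 mm and grips with 20 to 120 N. Pads are 22 mm wide; open, the fingers measure 114 mm over their backs; the gripper's body (76 mm by 85 mm) begins 54 mm behind the grasp point. The pads swing forward as they close: fully open they stand 13 mm farther back than shut.
Start: joints at [-1.142, 0.32, 1.565, -0, 1.257, -0.02], TCP at [0.249, -0.518, 0.231] pointing down, gripper open.
Joint ranges: [-3.11, 3.11], [-0.84, 2.01], [0.21, 2.61], [-1.34, 4.49], [0.05, 2.63], [-2.56, 2.56]. Speed limits (rad/s): [2.57, 2.57, 3.14, 3.14, 3.14, 3.14].

### API

Orientations are given as a rotation vector (axis times angle).
In Python, from bench import arm gives the robot as it stands.
- The arm moves only by the tool step_arm, never from a script. Its arguments are lists of equal length, an entry for each row: "slide": the shift along the tool's x, y, z in m, a list of three; "rot": the turn, a rotation vector about the tool's x, y, z in degrees, a list of three; "hand": the opening, from 0 (shut) to 1 (fully open). A call has 1 to 12 rows; each row shifts and turns the commanded pose from where the row before left it, along the tool's axes as they then stand; what a row does not reach is not made up. A row lasts 1/8 s, in which the tool goes at most 62.5 mm and 10.7 degrees, less where a joint would pass 70% of its speed; a pose out of reach is approached as far as the arm can. A call with a gripper value outside its range is refused whole. The fingers move at their own pace and stop on an object; "squeeze" is the grip in N (left out, the last holds). Time passes only in rows, so rows that do not move let the fingers close. It gives the time, the measured TCP pose, the force and the opening at its end, in the units of the state.
- arm.get_obs(): the state, without advancing time (a new reading comes with each control period).
- arm.capture(name): name is "scene" or "top"; returns (picture, depth): 420x560x3 uint8, red, green, blue; 420x560 float32, m along the optical axis (not along the pixel's ray), 0 where there is no reading.
- arm.camera_params(name): a dict with "fx", "fy", "cx", "cy" (pixels), "R" (3x3) and "t" (3): a world point X has camera coordinates R X + t. Camera axes: x right, y down, z forward; pixel columns grow to the right and rows downward; lengths in m; the calibration is good to about 2 mm. A picture is of the moment at which its call begins. camera_params takes no time and is no camera call.
- arm.job_done(): hands the job in, once; it reports no verdict.
The state is a dict: "t": time; "qpos": joint angles; "joint_vel": joint speeds; "joint_efforts": joint torques, N m; "position": TCP position; "ee_rot": TCP orientation; "ft_force": force on the tool from outside, world axes, zero at the start; "moment": the same for the moment, N m; "width": finger opening in m.
Only numpy, scipy, OpenCV 4.12 (cv2) and the standard library are available. Lean on these libraries where they do the work, as an engineer would, in place of code of your own. Each camera call takes 0.05 s, during which the arm holds its last target.

## Working session

There is one attempt and no reset: what is moved stays moved. The work goes in short steps, Python scripts to look and compute and a tool call to move; the robot and the scene stay as the last step left them, time stands still between calls to the robot, and variables do not carry over. Pictures are saved under pics/ and viewed, and the job is handed in when it is done.

Besides the shell and the picture viewer there is one more tool, called after ">>>" as name(argument=value, ...), one argument or row to a line, values as JSON. step_arm: Moves the arm, as the interface text tells. Its arguments: {"type":"object","properties":{"slide":{"type":"array"},"rot":{"type":"array"},"hand":{"type":"array"},"squeeze":{"type":"number"}},"required":["slide","rot","hand"]}

```bash
ls; mkdir -p pics
python3 - <<'E'
from bench import arm
import cv2,numpy as np
o=arm.get_obs();print(o)
for n in("scene","top"):
    p,d=arm.capture(n);cv2.imwrite(f"pics/{n}0.png",p[:,:,::-1]);np.savez(f"{n}0.npz",p=p,d=d);print(n,arm.camera_params(n))
E
```

```text
pics
{'t': 0.0, 'qpos': array([-1.14200031e+00,  3.20304612e-01,  1.56564850e+00, -2.02649278e-05,
        1.25740575e+00, -2.00163784e-02]), 'joint_vel': array([ 3.84975533e-04, -6.32545687e-05, -1.56531443e-03,  1.51885425e-03,
       -8.15055862e-05, -8.06866940e-05]), 'joint_efforts': array([ 3.83518482e-04, -4.15533185e+01, -2.34162927e+01, -6.37609219e-06,
        8.29867524e-03,  6.24915543e-06]), 'position': array([ 0.24928346, -0.51763726,  0.23048681]), 'ee_rot': array([-3.06113716e+00, -6.98716325e-01,  5.92426233e-04]), 'ft_force': array([ 0.15014831,  0.14002   , -0.55724424]), 'moment': array([ 0.0269947 ,  0.02407234, -0.01190597]), 'width': 0.08566580209385635}
scene {'fx': 434.6069135736563, 'fy': 434.6069135736563, 'cx': 280.08657682795695, 'cy': 207.98525382082934, 'R': array([[-0.78651792, -0.6175063 ,  0.00869118],
       [-0.40724645,  0.50802745, -0.75898514],
       [ 0.46426275, -0.60049486, -0.65104994]]), 't': array([0.35796701, 0.28799527, 0.82395924])}
top {'fx': 445.7555807971522, 'fy': 445.7555807971522, 'cx': 278.94451479537645, 'cy': 202.16026511639225, 'R': array([[ 0.02912655, -0.99957362, -0.00205277],
       [-0.98084222, -0.02818489, -0.19275413],
       [ 0.19261409,  0.0076277 , -0.98124494]]), 't': array([-0.06553897,  0.52047354,  1.10093558])}
```

View pics/scene0.png

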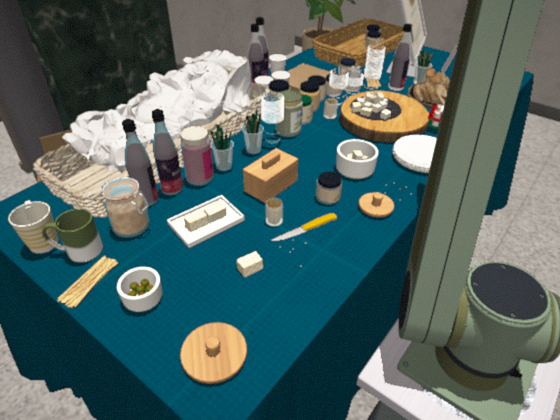

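View pics/top0.png

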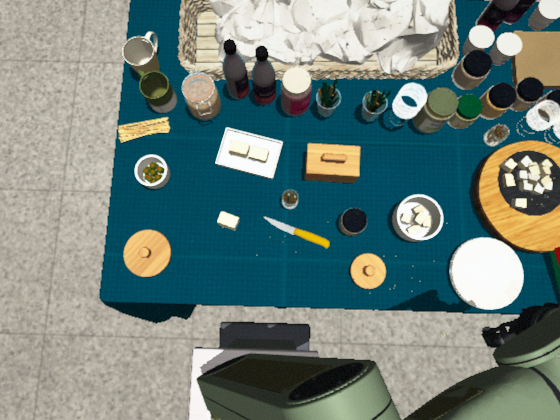

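The top view shows, at pixel (u,v):

| Object | Pixel |
|---|---|
| Small pot | (152,171) |
| Dish | (249,153) |
| Cover | (333,162) |
| Large pot | (417,218) |
| Large lid | (147,253) |
| Small lid | (369,271) |
| Block | (228,220) |
| Toothpick jar | (290,199) |
| Spread jar | (353,222) |

Next I'll measure positions with the depth data.

```bash
cat > h.py <<'E'
import numpy as np,cv2
from bench import arm
def cloud(d,n):
    c=arm.camera_params(n);v,u=np.indices(d.shape)
    P=np.stack([(u-c['cx'])/c['fx']*d,(v-c['cy'])/c['fy']*d,d],-1)
    W=(P-c['t'])@c['R']; W[d==0]=np.nan
    return W
def pix(X,n):
    c=arm.camera_params(n);p=c['R']@np.array(X)+c['t'];return p[0]/p[2]*c['fx']+c['cx'],p[1]/p[2]*c['fy']+c['cy']
def ray(u,v,z,n):
    c=arm.camera_params(n);r=c['R'].T@np.array([(u-c['cx'])/c['fx'],(v-c['cy'])/c['fy'],1]);o=-c['R'].T@c['t']
    return o+r*(z-o[2])/r[2]
E
cat > crop.py <<'E'
import sys,cv2,numpy as np
from h import *
z=np.load(sys.argv[1]+'.npz');u0,u1,v0,v1=map(int,sys.argv[2:6])
s=min(800/(u1-u0),600/(v1-v0));s=int(s)
im=cv2.resize(z['p'][v0:v1,u0:u1,::-1],None,fx=s,fy=s,interpolation=cv2.INTER_CUBIC)
cv2.imwrite('pics/'+sys.argv[6],im);print(s)
E
python3 - <<'E'
from h import *
z=np.load('top0.npz');W=cloud(z['d'],'top')
print('table z', np.nanmedian(W[230:260,190:215],axis=(0,1)))
# rough windows; report by height bands, minarearect in world xy
def comp(name,box,zlo,zhi):
    u0,u1,v0,v1=box
    w=W[v0:v1,u0:u1].reshape(-1,3);w=w[(w[:,2]>zlo)&(w[:,2]<zhi)]
    xy=(w[:,:2]*1000).astype(np.float32)
    r=cv2.minAreaRect(xy);c=cv2.minEnclosingCircle(xy)
    print(name,len(w),'zmed',np.median(w[:,2]).round(4),'rect',np.round(r[0],1),np.round(r[1],1),round(r[2],1),'circ',np.round(c[0],1),round(c[1],1),'mean',xy.mean(0).round(1))
comp('block top',(212,245,208,235),.022,.045)
comp('dish+',(210,290,122,182),.008,.030)
comp('dishblocks',(225,275,135,168),.030,.05)
comp('cover top',(300,365,138,190),.066,.085)
comp('cover handle',(310,355,145,175),.09,.115)
comp('spot rim',(130,175,150,193),.044,.06)
comp('lpot rim',(388,447,190,246),.058,.074)
comp('slid plate',(345,392,248,295),.010,.026)
comp('slid knob',(345,392,248,295),.036,.056)
comp('llid plate',(118,175,225,282),.010,.026)
comp('llid knob',(118,175,225,282),.036,.056)
comp('spread',(335,372,204,240),.055,.08)
comp('tooth',(278,302,186,212),.05,.08)
E
python3 crop.py top0 205 285 120 240 a.png; python3 crop.py top0 295 455 140 300 b.png;python3 crop.py top0 110 190 145 285 c.png
```

```text
table z [ 0.4118734   0.15096366 -0.00136966]
block top 237 zmed 0.0285 rect [475.9  84.7] [50.9 33.1] 70.0 circ [477.4  83.9] 28.2 mean [476.1  83.9]
dish+ 932 zmed 0.0118 rect [665.3  37.9] [164.3 109.1] 76.6 circ [665.2  37.5] 95.1 mean [663.4  39.2]
dishblocks 451 zmed 0.0365 rect [665.   36.8] [106.2  34.1] 74.6 circ [664.6  37. ] 53.8 mean [664.1  37.7]
cover top 1454 zmed 0.0753 rect [ 633.8 -185.5] [137.6  84.1] 88.1 circ [ 633.1 -184.7] 78.1 mean [ 631.3 -184.5]
cover handle 180 zmed 0.0992 rect [ 633.5 -184.3] [60.2 19.6] 87.1 circ [ 632.5 -184.3] 30.3 mean [ 632.  -184.4]
spot rim 280 zmed 0.0501 rect [598.4 289.9] [83.6 84.6] 45.4 circ [599.3 289.4] 44.3 mean [598.1 290.4]
lpot rim 438 zmed 0.0649 rect [ 491.1 -405.7] [116.4 116.5] 35.2 circ [ 492.  -406.5] 59.6 mean [ 491.6 -407.5]
slid plate 898 zmed 0.0177 rect [ 354.8 -283.9] [87.2 90.7] 1.3 circ [ 354.8 -283.7] 45.8 mean [ 354.2 -282.6]
slid knob 90 zmed 0.0442 rect [ 354.4 -282.9] [24.7 22.7] 89.6 circ [ 354.7 -283.3] 13.3 mean [ 354.4 -282.6]
llid plate 1667 zmed 0.0168 rect [384.  291.1] [122.6 122.1] 44.0 circ [384.1 291.1] 62.0 mean [383.4 290.2]
llid knob 91 zmed 0.0438 rect [384.4 290.7] [24.  25.4] 66.8 circ [383.9 290.4] 13.7 mean [384.1 290. ]
spread 500 zmed 0.0659 rect [ 478.  -240.7] [64.3 64.8] 7.8 circ [ 479.3 -241.1] 33.7 mean [ 478.3 -240.9]
tooth 95 zmed 0.0565 rect [534.8 -77.1] [41.5 39.9] 28.4 circ [534.3 -77. ] 21.6 mean [533.5 -76.6]
5
3
4
```

View crops.

View pics/a.png

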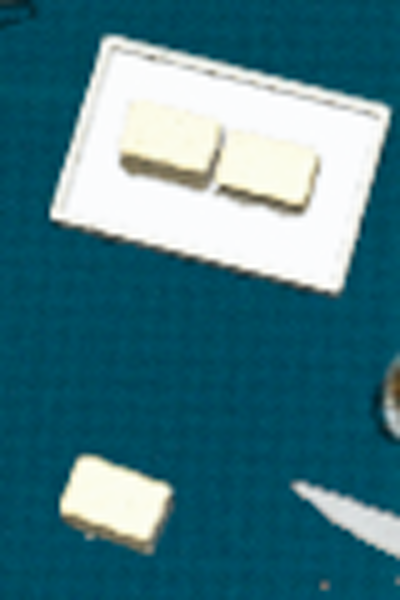

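Run:
```python
from h import *
z=np.load('scene0.npz');W=cloud(z['d'],'scene')
zt=np.load('top0.npz');Wt=cloud(zt['d'],'top')
def sel(W,c,r,zlo,zhi):
    w=W.reshape(-1,3);w=w[np.isfinite(w[:,2])]
    return w[(np.hypot(w[:,0]-c[0],w[:,1]-c[1])<r)&(w[:,2]>zlo)&(w[:,2]<zhi)]
for name,c,r,a,b in [('block',(.476,.085),.04,.022,.045),('dish',(.665,.038),.11,.008,.022),('dblocks',(.665,.037),.07,.030,.05),('cover',(.633,-.185),.09,.07,.082),('handle',(.633,-.185),.06,.092,.115),('spot',(.598,.290),.06,.046,.06),('lpot',(.491,-.406),.075,.061,.074),('slid',(.354,-.283),.055,.012,.024),('sknob',(.354,-.283),.05,.04,.056),('llid',(.384,.291),.07,.012,.024),('lknob',(.384,.291),.06,.04,.056),('spread',(.478,-.241),.04,.06,.08),('tooth',(.534,-.077),.03,.05,.08)]:
  for n,w0 in(('S',W),('T',Wt)):
    w=sel(w0,c,r,a,b)
    if len(w)<10: print(name,n,len(w));continue
    xy=(w[:,:2]*1000).astype(np.float32);q=xy-xy.mean(0);e,v=np.linalg.eigh(q.T@q);l=v[:,1]
    rr=cv2.minAreaRect(xy);cc=cv2.minEnclosingCircle(xy)
    print(name,n,len(w),'z',(np.median(w[:,2])*1000).round(1),np.round(rr[0],1),np.round(rr[1],1),round(rr[2],1),'circ',np.round(cc[0],1),round(cc[1],1),'pca',round(np.degrees(np.arctan2(l[1],l[0]))%180,1))
```

```text
block S 281 z 29.4 [476.8  83.8] [51.7 34.3] 72.0 circ [477.1  83.5] 28.4 pca 70.9
block T 237 z 28.5 [475.9  84.7] [50.9 33.1] 70.0 circ [477.4  83.9] 28.2 pca 71.7
dish S 1137 z 12.1 [665.3  37.1] [164.5 114.9] 77.0 circ [665.2  37.2] 96.5 pca 72.1
dish T 896 z 11.5 [686.9  32.7] [164.3 153.6] 76.6 circ [667.7  36.7] 96.4 pca 76.9
dblocks S 423 z 37.8 [665.2  37.1] [106.1  35.4] 75.4 circ [663.8  37.5] 54.4 pca 74.7
dblocks T 451 z 36.5 [665.   36.8] [106.2  34.1] 74.6 circ [664.6  37. ] 53.8 pca 74.4
cover S 764 z 75.8 [ 633.1 -185.4] [140.7  84.5] 88.0 circ [ 633.1 -186.1] 79.4 pca 81.4
cover T 1421 z 75.4 [ 633.6 -185.3] [137.   83.8] 88.1 circ [ 633.1 -185.2] 77.6 pca 87.8
handle S 118 z 99.1 [ 632.8 -185.3] [61.9 19.9] 89.6 circ [ 632.3 -185.3] 31.5 pca 86.1
handle T 176 z 99.2 [ 633.5 -184.3] [60.2 19.6] 87.1 circ [ 632.5 -184.3] 30.3 pca 88.0
spot S 451 z 51.3 [599.  289.7] [84.7 85.5] 88.6 circ [597.8 288.9] 44.2 pca 153.3
spot T 259 z 50.3 [598.4 289.9] [83.6 84.6] 45.4 circ [599.3 289.4] 44.3 pca 37.4
lpot S 239 z 64.8 [ 491.7 -407.1] [116.2 119.1] 50.5 circ [ 491.3 -409.
[... 428 characters left out ...]
283.6] 13.1 pca 98.8
llid S 2906 z 18.0 [385.5 291.4] [121.9 123.3] 42.0 circ [384.6 290.9] 62.4 pca 149.0
llid T 1634 z 16.8 [384.  291.4] [122.4 122. ] 73.3 circ [384.1 291.1] 62.0 pca 82.8
lknob S 149 z 45.0 [383.9 292.3] [23.8 25.2] 45.2 circ [384.1 291.6] 13.2 pca 101.2
lknob T 82 z 44.1 [383.6 291.1] [24.  23.6] 59.7 circ [383.9 290.4] 13.7 pca 81.4
spread S 291 z 66.3 [ 479.8 -241. ] [58.7 61.9] 48.2 circ [ 478.8 -241.1] 32.1 pca 121.7
spread T 468 z 66.0 [ 478.8 -241.2] [60.7 60. ] 38.8 circ [ 479.8 -241.7] 31.6 pca 63.7
tooth S 168 z 57.0 [535.7 -77.2] [40.  44.1] 38.1 circ [536.2 -77.3] 22.9 pca 125.6
tooth T 95 z 56.5 [534.8 -77.1] [41.5 39.9] 28.4 circ [534.3 -77. ] 21.6 pca 20.7
```

View pics/b.png

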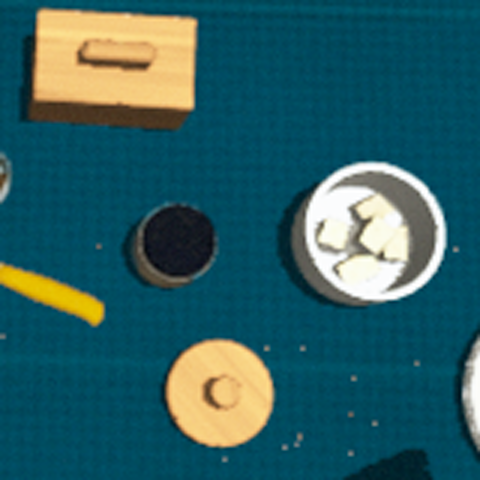

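```bash
cat >> h.py <<'E'
from scipy.spatial.transform import Rotation as Ro
def jaw():
    o=arm.get_obs();R=Ro.from_rotvec(o['ee_rot']).as_matrix();return o,R
def plan(x,y,z,jawdeg,fixed=None):
    """jawdeg: world angle of tool y (mod 180). prints the yaw turn about tool z and then the slide in tool axes after the turn"""
    o,R=jaw();p=o['position']
    cur=np.degrees(np.arctan2(R[1,1],R[0,1]))
    d=(jawdeg-cur+90)%180-90
    print('t',o['t'],'p',p.round(4),'tilt',np.degrees(np.arccos(-R[2,2])).round(2),'cur jaw',cur.round(1),'q6',np.degrees(o['qpos'][5]).round(1),'w',round(o['width'],4),'F',o['ft_force'].round(1))
    for turn in ([d] if fixed is None else [d,d-180*np.sign(d)]):
        Rn=Ro.from_euler('z',turn,degrees=True).as_matrix()@R
        print(' rot z tool %.1f'%-turn,' slide(after turn) mm',(Rn.T@(np.array([x,y,z])-p)*1000).round(1), 'slide(before turn)',(R.T@(np.array([x,y,z])-p)*1000).round(1))
E
python3 - <<'E'
from h import *
z=np.load('scene0.npz');W=cloud(z['d'],'scene');zt=np.load('top0.npz');Wt=cloud(zt['d'],'top')
w=np.concatenate([W.reshape(-1,3),Wt.reshape(-1,3)])
for x in np.arange(.30,1.05,.05):
    print('%.2f'%x,[ (lambda q: int(1000*np.percentile(q,99)) if len(q)>3 else -1)(w[(abs(w[:,0]-x-.025)<.025)&(abs(w[:,1]-y-.025)<.025)&(w[:,2]<.6),2]) for y in np.arange(.4,-.55,-.05)])
o,R=jaw();print(R.round(3))
plan(.4765,.0843,.12,71.5-90,1)
E
```

```text
0.30 [2, 3, 20, 20, 17, 3, 3, 3, 3, 3, 3, 4, 4, 19, 45, 21, 4, 4, 29]
0.35 [2, 17, 44, 47, 20, 3, 3, 3, 3, 3, 3, 3, 4, 20, 47, 21, 4, 4, 30]
0.40 [2, 3, 21, 21, 19, 3, 3, 3, 3, 4, 11, 17, 16, 59, 43, 4, 67, 68, 4]
0.45 [1, 2, 3, 3, 3, 3, 32, 33, 4, 9, 12, 14, 4, 69, 71, 65, 68, 66, 68]
0.50 [2, 3, 3, 3, 3, 3, 3, 4, 3, 3, 64, 4, 4, 69, 67, 56, 68, 68, 68]
0.55 [2, 3, 53, 53, 51, 3, 3, 3, 3, 16, 57, 77, 77, 78, 72, 4, 4, 5, 4]
0.60 [1, 3, 53, 53, 51, 3, 18, 18, 38, 39, 4, 79, 102, 102, 76, 4, 4, 4, 4]
0.65 [1, 6, 3, 3, 3, 3, 18, 41, 41, 40, 15, 78, 79, 79, 77, 4, 4, 5, 4]
0.70 [4, 7, 7, 7, 3, 84, 66, 19, 17, 18, 4, 4, 3, 4, 4, 4, 155, 129, 129]
0.75 [1, 3, 100, 100, 124, 130, 129, 3, 3, 110, 151, 151, 115, 73, 116, 155, 155, 153, 132]
0.80 [1, 3, 101, 101, 125, 131, 140, 240, 240, 241, 153, 152, 122, 74, 118, 141, 156, 132, 131]
0.85 [1, 100, 100, 100, 95, 95, 152, 242, 171, 238, 148, 152, 122, 154, 147, 115, 116, 97, 97]
0.90 [2, 101, 101, 100, 96, 13, 158, 171, 161, 142, 148, 153, 154, 167, 181, 188, 222, 222, 96]
0.95 [1, 93, 100, 3, 96, 14, 150, 143, 160, 158, 141, 157, 165, 185, 206, 210, 218, 219, 201]
1.00 [0, 3, 3, 3, 96, 14, 157, 138, 171, 174, 155, 165, 169, 202, 208, 216, 221, 222, 204]
[[ 0.901  0.434 -0.001]
 [ 0.434 -0.901  0.001]
 [ 0.    -0.002 -1.   ]]
t 0.1 p [ 0.2493 -0.5177  0.2306] tilt 0.09 cur jaw -64.3 q6 -1.1 w 0.0853 F [ 0.3 -0.1 -0.2]
 rot z tool -45.8  slide(after turn) mm [643.   24.6 110.6] slide(before turn) [ 465.9 -443.6  111.3]
 rot z tool 134.2  slide(after turn) mm [-643.   -24.3  110.6] slide(before turn) [ 465.9 -443.6  111.3]
```

>>> step_arm(
  slide=[
    [0,0,0],
    [0,0,0],
    [0,0,0],
    [0,0,0],
    [0,0,0],
    [0.053,0.002,0],
    [0.053,0.002,0],
    [0.053,0.002,0],
    [0.053,0.002,0],
    [0.053,0.002,0],
    [0.053,0.002,0],
  ],
  rot=[
    [0,0,-9.2],
    [0,0,-9.2],
    [0,0,-9.2],
    [0,0,-9.2],
    [0,0,-9],
    [0,0,0],
    [0,0,0],
    [0,0,0],
    [0,0,0],
    [0,0,0],
    [0,0,0],
  ],
  hand=[1,1,1,1,1,1,1,1,1,1,1],
  squeeze=40,
)

```text
t: 1.48
position: [0.3618, -0.2186, 0.2311]
ee_rot: [-2.55, -1.835, -0.0]
ft_force: [1.3, -0.5, -0.1]
width: 0.0853
```

>>> step_arm(
  slide=[
    [0.053,0.002,0],
    [0.053,0.002,0],
    [0.053,0.002,0],
    [0.053,0.002,0.02],
    [0.053,0.002,0.03],
    [0.05,0.002,0.03],
    [0,0,0.03],
    [0,0,0],
  ],
  rot=[
    [0,0,0],
    [0,0,0],
    [0,0,0],
    [0,0,0],
    [0,0,0],
    [0,0,0],
    [0,0,0],
    [0,0,0],
  ],
  hand=[1,1,1,1,1,1,1,1],
)

```text
t: 2.48
position: [0.471, 0.0749, 0.1191]
ee_rot: [-2.546, -1.836, 0.009]
ft_force: [-0.1, -0.9, -0.0]
width: 0.0854
```

Run:
```python
from h import *
plan(.4765,.0843,.003,-18.5)
```

```text
t 2.475 p [0.471  0.0749 0.1191] tilt 0.37 cur jaw -18.4 q6 26.1 w 0.0854 F [-0.1 -0.9 -0. ]
 rot z tool 0.1  slide(after turn) mm [ 11.    2.9 116.1] slide(before turn) [ 11.    2.9 116.1]
```

>>> step_arm(
  slide=[
    [0.011,0.003,0.025],
    [0,0,0.03],
    [0,0,0.03],
    [0,0,0.02],
    [0,0,0.012],
    [0,0,0],
    [0,0,0],
  ],
  rot=[
    [0,0,0],
    [0,0,0],
    [0,0,0],
    [0,0,0],
    [0,0,0],
    [0,0,0],
    [0,0,0],
  ],
  hand=[1,1,1,1,1,1,1],
)

```text
t: 3.35
position: [0.4802, 0.0841, 0.0053]
ee_rot: [2.549, 1.835, 0.003]
ft_force: [0.0, -0.8, 0.2]
width: 0.0853
```

Run:
```python
from h import *
plan(.4765,.0843,.002,-18.5)
p,d=arm.capture('scene');cv2.imwrite('pics/s1.png',cv2.resize(p[200:320,180:340,::-1],None,fx=5,fy=5))
```

```text
t 3.35 p [0.4802 0.0841 0.0053] tilt 0.12 cur jaw -18.5 q6 27.1 w 0.0853 F [ 0.  -0.8  0.2]
 rot z tool -0.0  slide(after turn) mm [-0.9 -3.5  3.3] slide(before turn) [-0.9 -3.5  3.3]
```

View pics/s1.png

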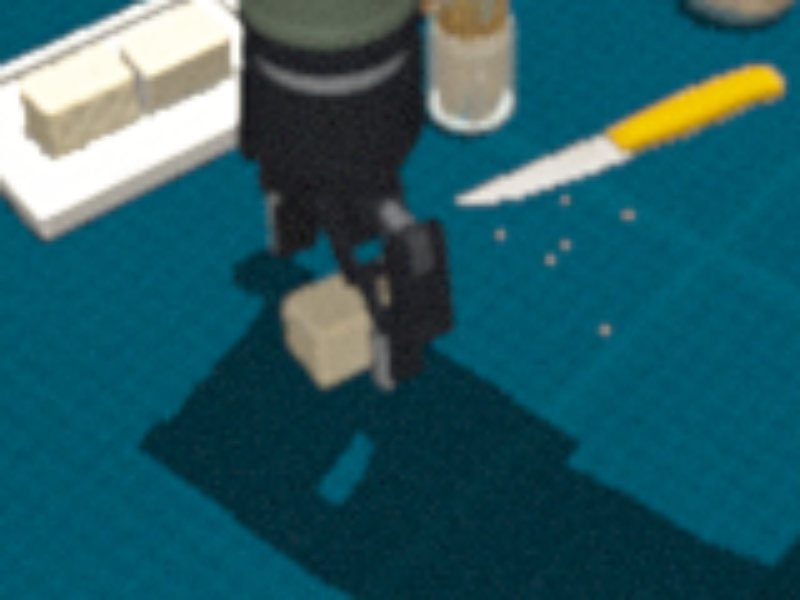

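The fingers straddle the block, and the jar and dish are clear. I'll correct by 3 mm and close.

>>> step_arm(
  slide=[
    [-0.001,-0.0035,0.003],
    [0,0,0],
    [0,0,0],
    [0,0,0],
    [0,0,0],
    [0,0,0],
    [0,0,0],
    [0,0,0],
  ],
  rot=[
    [0,0,0],
    [0,0,0],
    [0,0,0],
    [0,0,0],
    [0,0,0],
    [0,0,0],
    [0,0,0],
    [0,0,0],
  ],
  hand=[1,1,0,0,0,0,0,0],
  squeeze=40,
)

```text
t: 4.4
position: [0.4757, 0.0843, 0.0017]
ee_rot: [2.549, 1.836, 0.0]
ft_force: [-0.7, -0.4, 6.3]
width: 0.0328
```

Run:
```python
from h import *
plan(.4765,.0843,.10,-18.5)
```

```text
t 4.4 p [0.4757 0.0843 0.0017] tilt 0.02 cur jaw -18.5 q6 27.2 w 0.0328 F [-0.7 -0.4  6.3]
 rot z tool 0.0  slide(after turn) mm [  0.2   0.8 -98.3] slide(before turn) [  0.2   0.8 -98.3]
```

>>> step_arm(
  slide=[
    [0,0,-0.01],
    [0,0,-0.03],
    [0,0,-0.04],
    [0,0,-0.04],
    [0,0,0],
    [0,0,0],
  ],
  rot=[
    [0,0,0],
    [0,0,0],
    [0,0,0],
    [0,0,0],
    [0,0,0],
    [0,0,0],
  ],
  hand=[0,0,0,0,0,0],
)

```text
t: 5.15
position: [0.475, 0.0842, 0.1209]
ee_rot: [-2.549, -1.836, 0.002]
ft_force: [-0.6, 0.8, -0.8]
width: 0.0329
```

Run:
```python
from h import *
plan(.665,.0371,.12,-14)
for n in('scene','top'):
    p,d=arm.capture(n);np.savez(n+'2.npz',p=p,d=d);cv2.imwrite(f'pics/{n}2.png',cv2.resize(p[80:280,160:360,::-1],None,fx=3,fy=3))
W=cloud(np.load('scene2.npz')['d'],'scene').reshape(-1,3)
w=W[(abs(W[:,0]-.476)<.05)&(abs(W[:,1]-.084)<.05)&(W[:,2]<.135)&(W[:,2]>.05)];print(len(w),w.min(0))
```

```text
t 5.15 p [0.475  0.0842 0.1209] tilt 0.06 cur jaw -18.5 q6 27.2 w 0.0329 F [-0.6  0.8 -0.8]
 rot z tool -4.5  slide(after turn) mm [  0.3 195.8   0.7] slide(before turn) [ 15.6 195.2   0.7]
125 [0.44381244 0.06622119 0.11847855]
```

View pics/scene2.png

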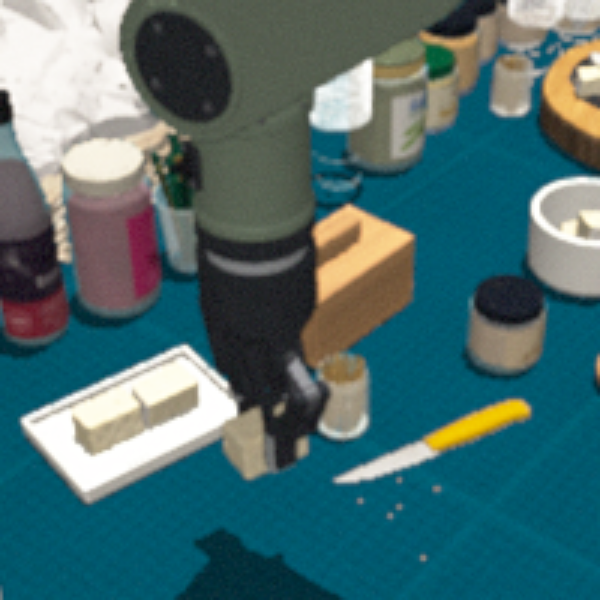

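>>> step_arm(
  slide=[
    [0,0,0],
    [0,0.04,0],
    [0,0.05,0],
    [0,0.05,0],
    [0,0.04,0],
    [0,0.0158,0],
    [0,0,0.03],
    [0,0,0.03],
    [0,0,0],
    [0,0,0],
    [0,0,0],
  ],
  rot=[
    [0,0,-4.5],
    [0,0,0],
    [0,0,0],
    [0,0,0],
    [0,0,0],
    [0,0,0],
    [0,0,0],
    [0,0,0],
    [0,0,0],
    [0,0,0],
    [0,0,0],
  ],
  hand=[0,0,0,0,0,0,0,0,0,0,0],
)

```text
t: 6.62
position: [0.6665, 0.037, 0.0627]
ee_rot: [2.474, 1.934, 0.003]
ft_force: [-0.3, -0.9, -1.3]
width: 0.0327
```

Run:
```python
from h import *
plan(.665,.0371,.041,-14)
p,d=arm.capture('scene');cv2.imwrite('pics/s3.png',cv2.resize(p[150:270,140:300,::-1],None,fx=5,fy=5))
```

```text
t 6.625 p [0.6665 0.037  0.0627] tilt 0.14 cur jaw -14.0 q6 16.2 w 0.0327 F [-0.3 -0.9 -1.3]
 rot z tool 0.0  slide(after turn) mm [-0.3 -1.6 21.7] slide(before turn) [-0.3 -1.6 21.7]
```

View pics/s3.png

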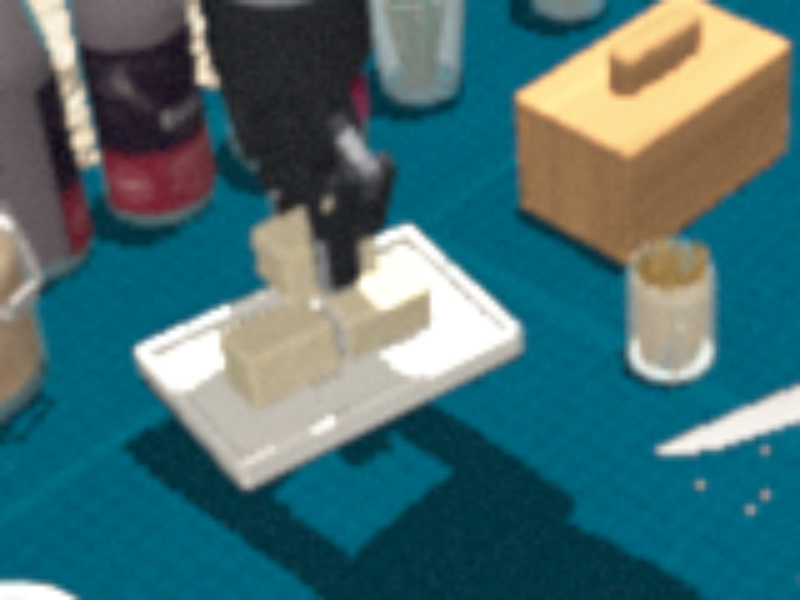

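>>> step_arm(
  slide=[
    [0,-0.001,0.009],
    [0,0,0.008],
    [0,0,0],
    [0,0,0],
    [0,0,0],
  ],
  rot=[
    [0,0,0],
    [0,0,0],
    [0,0,0],
    [0,0,0],
    [0,0,0],
  ],
  hand=[0,0,0,0,0],
)

```text
t: 7.3
position: [0.6649, 0.0372, 0.0445]
ee_rot: [2.475, 1.934, 0.001]
ft_force: [-0.6, 1.3, -0.7]
width: 0.033
```

Run:
```python
from h import *
plan(.665,.0371,.041,-14)
p,d=arm.capture('scene');cv2.imwrite('pics/s4.png',cv2.resize(p[175:245,170:260,::-1],None,fx=8,fy=8,interpolation=2))
```

```text
t 7.3 p [0.6649 0.0372 0.0445] tilt 0.03 cur jaw -14.0 q6 16.2 w 0.033 F [-0.6  1.3 -0.7]
 rot z tool 0.0  slide(after turn) mm [-0.1  0.1  3.5] slide(before turn) [-0.1  0.1  3.5]
```

View pics/s4.png

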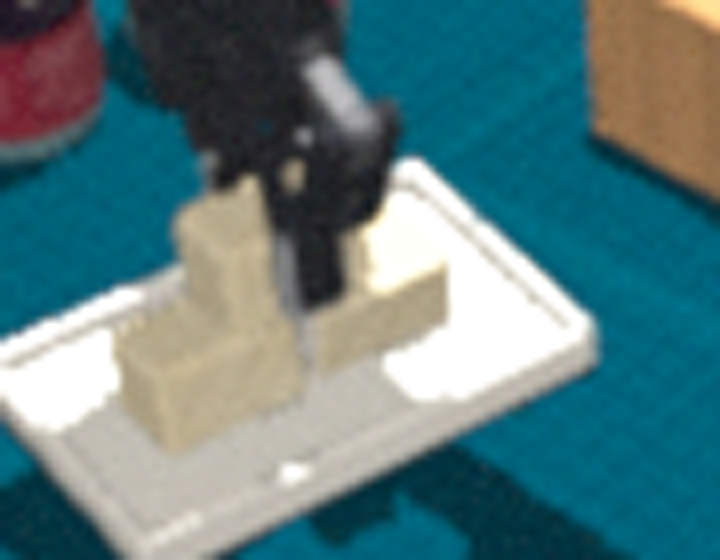

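>>> step_arm(
  slide=[
    [0,0,0.002],
    [0,0,0.001],
    [0,0,0.0005],
    [0,0,0],
    [0,0,0],
  ],
  rot=[
    [0,0,0],
    [0,0,0],
    [0,0,0],
    [0,0,0],
    [0,0,0],
  ],
  hand=[0,0,0,0,0],
)

```text
t: 7.98
position: [0.6647, 0.0372, 0.0408]
ee_rot: [2.475, 1.934, 0.0]
ft_force: [0.3, 0.6, -0.9]
width: 0.0329
```

>>> step_arm(
  slide=[
    [0,0,0.001],
    [0,0,0],
    [0,0,0],
  ],
  rot=[
    [0,0,0],
    [0,0,0],
    [0,0,0],
  ],
  hand=[0,0,0],
)

```text
t: 8.35
position: [0.6649, 0.0372, 0.0402]
ee_rot: [2.475, 1.934, 0.001]
ft_force: [-0.6, -0.1, 2.8]
width: 0.0329
```

Contact at 2.8 N. Now release, then rise.

>>> step_arm(
  slide=[
    [0,0,0],
    [0,0,0],
    [0,0,0],
    [0,0,0],
    [0,0,0],
    [0,0,-0.03],
    [0,0,-0.04],
    [0,0,-0.05],
    [0,0,-0.05],
    [0,-0.05,0],
    [0,-0.05,0],
  ],
  rot=[
    [0,0,0],
    [0,0,0],
    [0,0,0],
    [0,0,0],
    [0,0,0],
    [0,0,0],
    [0,0,0],
    [0,0,0],
    [0,0,0],
    [0,0,0],
    [0,0,0],
  ],
  hand=[0.5,0.5,0.7,0.8,0.8,0.8,1,1,1,1,1],
)

```text
t: 9.72
position: [0.5669, 0.0616, 0.2104]
ee_rot: [2.475, 1.933, 0.002]
ft_force: [-0.2, -0.5, 0.2]
width: 0.0855
```

>>> step_arm(
  slide=[
    [0,-0.06,0],
    [0,-0.06,0],
    [-0.06,0,0],
    [-0.06,0,0],
    [-0.06,0,0],
    [0,0,0],
    [0,0,0],
  ],
  rot=[
    [0,0,0],
    [0,0,0],
    [0,0,0],
    [0,0,0],
    [0,0,0],
    [0,0,0],
    [0,0,0],
  ],
  hand=[1,1,1,1,1,1,1],
)

```text
t: 10.6
position: [0.4078, -0.0841, 0.2099]
ee_rot: [2.476, 1.933, 0.001]
ft_force: [0.7, 0.5, 0.3]
width: 0.0854
```

Run:
```python
from h import *
plan(.6332,-.185,.16,-2.2)
for n,(a,b,c,e) in {'scene':(150,270,140,300),'top':(110,200,200,320)}.items():
    p,d=arm.capture(n);np.savez(n+'5.npz',p=p,d=d);cv2.imwrite(f'pics/{n}5.png',cv2.resize(p[a:b,c:e,::-1],None,fx=5,fy=5,interpolation=2))
    W=cloud(d,n).reshape(-1,3)
    for lo,hi in((.058,.08),(.03,.045)):
        w=W[(np.hypot(W[:,0]-.665,W[:,1]-.037)<.07)&(W[:,2]>lo)&(W[:,2]<hi)]*1000
        if len(w)<9: print(n,lo,len(w));continue
        r=cv2.minAreaRect(w[:,:2].astype(np.float32));q=w-w.mean(0)
        s=np.linalg.lstsq(np.c_[q[:,:2],np.ones(len(q))],q[:,2],rcond=None)[0]
        print(n,len(w),np.median(w[:,2]).round(1),np.round(r[0],1),np.round(r[1],1),round(r[2],1),'slope',np.degrees(s[:2]).round(1))
```

```text
t 10.6 p [ 0.4078 -0.0841  0.2099] tilt 0.04 cur jaw -14.0 q6 0.8 w 0.0854 F [0.7 0.5 0.3]
 rot z tool -11.8  slide(after turn) mm [-92.2 229.1  50. ] slide(before turn) [-43.2 243.2  50. ]
scene 232 68.1 [663.9  37.5] [51.4 36.1] 76.2 slope [ 7.2 -2. ]
scene 289 37.8 [664.3  37.1] [105.9  37.6] 73.4 slope [ 2.6 -1.2]
top 246 67.3 [663.4  37.6] [51.  33.3] 73.6 slope [2.8 0.1]
top 249 37.0 [663.3  38. ] [106.8  37.2] 74.0 slope [-0.9  0. ]
```

View pics/scene5.png

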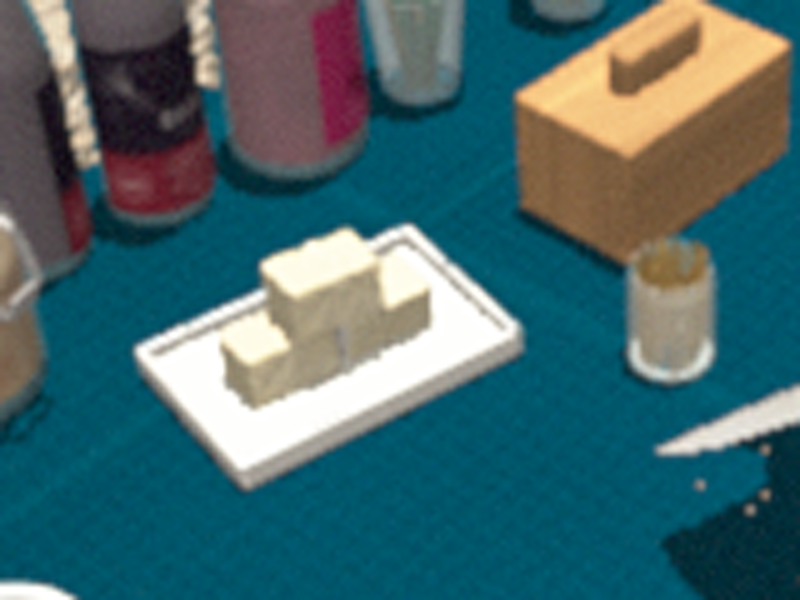

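View pics/top5.png

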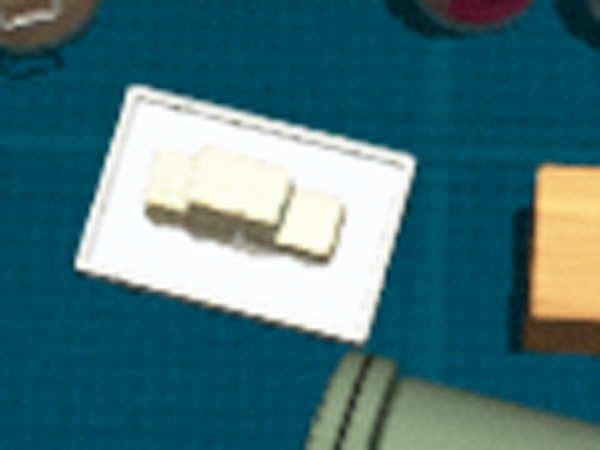

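The block sits straight and centred, about 1 mm off, with its top near 69 mm. Next is the cover.

>>> step_arm(
  slide=[
    [0,0,0],
    [0,0,0],
    [-0.023,0.057,0],
    [-0.023,0.057,0],
    [-0.023,0.057,0],
    [-0.023,0.058,0],
    [0,0,0.03],
    [0,0,0.03],
    [0,0,0],
    [0,0,0],
    [0,0,0],
  ],
  rot=[
    [0,0,-6],
    [0,0,-5.8],
    [0,0,0],
    [0,0,0],
    [0,0,0],
    [0,0,0],
    [0,0,0],
    [0,0,0],
    [0,0,0],
    [0,0,0],
    [0,0,0],
  ],
  hand=[1,1,1,1,1,1,1,1,1,1,1],
  squeeze=70,
)

```text
t: 12.08
position: [0.634, -0.1847, 0.1517]
ee_rot: [2.26, 2.177, 0.002]
ft_force: [-0.1, -0.3, 0.8]
width: 0.0853
```

Run:
```python
from h import *
plan(.633,-.185,.079,-2.1)
```

```text
t 12.075 p [ 0.634  -0.1847  0.1517] tilt 0.19 cur jaw -2.1 q6 -15.1 w 0.0853 F [-0.1 -0.3  0.8]
 rot z tool -0.0  slide(after turn) mm [-0.3 -1.2 72.7] slide(before turn) [-0.3 -1.2 72.7]
```

>>> step_arm(
  slide=[
    [0,-0.001,0.025],
    [0,0,0.025],
    [0,0,0.02],
    [0,0,0.002],
    [0,0,0],
    [0,0,0],
    [0,0,0],
    [0,0,0],
    [0,0,0],
    [0,0,0],
    [0,0,0],
    [0,0,0],
  ],
  rot=[
    [0,0,0],
    [0,0,0],
    [0,0,0],
    [0,0,0],
    [0,0,0],
    [0,0,0],
    [0,0,0],
    [0,0,0],
    [0,0,0],
    [0,0,0],
    [0,0,0],
    [0,0,0],
  ],
  hand=[1,1,1,1,1,0,0,0,0,0,0,0],
)

```text
t: 13.58
position: [0.6321, -0.1849, 0.0778]
ee_rot: [2.263, 2.179, 0.0]
ft_force: [1.8, 0.5, 0.5]
width: 0.0168
```

Run:
```python
from h import *
plan(.633,-.185,.079,-2.1)
p,d=arm.capture('scene');cv2.imwrite('pics/s6.png',cv2.resize(p[110:210,210:330,::-1],None,fx=6,fy=6,interpolation=2))
```

```text
t 13.575 p [ 0.6321 -0.1849  0.0778] tilt 0.01 cur jaw -2.2 q6 -15.1 w 0.0168 F [1.8 0.5 0.5]
 rot z tool -0.1  slide(after turn) mm [-0.1  0.9 -1.2] slide(before turn) [-0.1  0.9 -1.2]
```

View pics/s6.png

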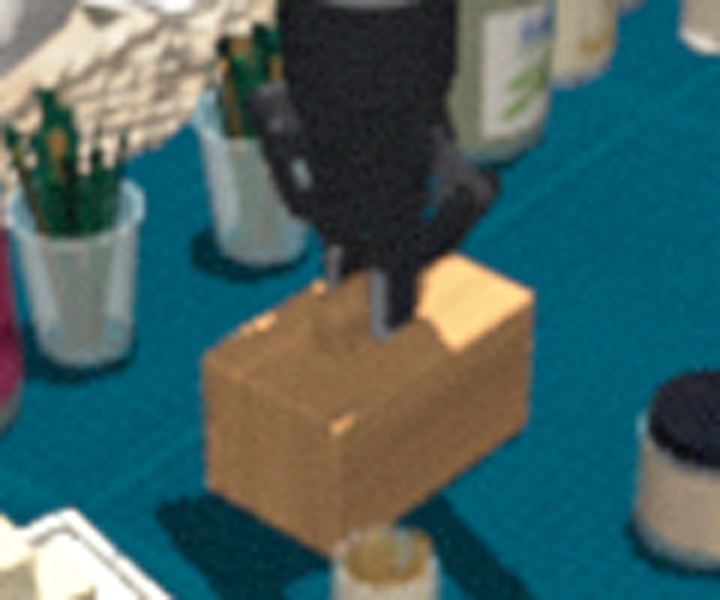

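>>> step_arm(
  slide=[
    [0,0,-0.005],
    [0,0,-0.01],
    [0,0,-0.02],
    [0,0,-0.03],
    [0,0,-0.035],
    [0,0,-0.035],
    [0,0,0],
    [0,0,0],
    [0,0,0],
    [0,0,0],
  ],
  rot=[
    [0,0,0],
    [0,0,0],
    [0,0,0],
    [0,0,0],
    [0,0,0],
    [0,0,0],
    [0,0,5.6],
    [0,0,5.6],
    [0,0,0],
    [0,0,0],
  ],
  hand=[0,0,0,0,0,0,0,0,0,0],
)

```text
t: 14.88
position: [0.6319, -0.1849, 0.213]
ee_rot: [2.464, 1.949, -0.0]
ft_force: [-0.0, -0.5, -2.4]
width: 0.017
```

Run:
```python
from h import *
plan(.665,.0371,.2,-13.4)
p,d=arm.capture('scene');cv2.imwrite('pics/s7.png',cv2.resize(p[60:260,150:400,::-1],None,fx=3,fy=3,interpolation=2))
```

```text
t 14.875 p [ 0.6319 -0.1849  0.213 ] tilt 0.01 cur jaw -13.3 q6 -4.0 w 0.017 F [-0.  -0.5 -2.4]
 rot z tool 0.1  slide(after turn) mm [223.6 -19.3  13. ] slide(before turn) [223.7 -18.9  13. ]
```

View pics/s7.png

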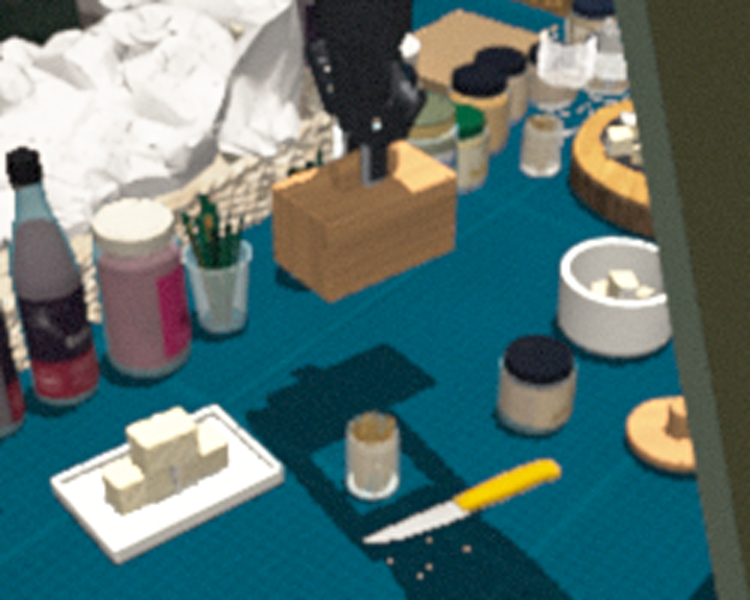

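>>> step_arm(
  slide=[
    [0.035,-0.003,0],
    [0.045,-0.004,0],
    [0.045,-0.004,0],
    [0.045,-0.004,0],
    [0.035,-0.003,0],
    [0.0187,-0.0013,0],
    [0,0,0],
    [0,0,0],
    [0,0,0],
    [0,0,0],
  ],
  rot=[
    [0,0,0],
    [0,0,0],
    [0,0,0],
    [0,0,0],
    [0,0,0],
    [0,0,0],
    [0,0,0],
    [0,0,0],
    [0,0,0],
    [0,0,0],
  ],
  hand=[0,0,0,0,0,0,0,0,0,0],
)

```text
t: 16.18
position: [0.665, 0.0362, 0.2129]
ee_rot: [2.466, 1.946, -0.0]
ft_force: [-0.4, 0.3, -1.4]
width: 0.0165
```

Run:
```python
from h import *
plan(.665,.0371,.086,-13.4)
for n in('scene','top'):
    p,d=arm.capture(n);np.savez(n+'8.npz',p=p,d=d);cv2.imwrite(f'pics/{n}8.png',cv2.resize(p[80:280,130:330,::-1],None,fx=3,fy=3,interpolation=2))
    W=cloud(d,n).reshape(-1,3)
    w=W[(np.hypot(W[:,0]-.665,W[:,1]-.037)<.09)&(W[:,2]>.195)&(W[:,2]<.216)]*1000
    r=cv2.minAreaRect(w[:,:2].astype(np.float32));print(len(w),np.median(w[:,2]),r)
```

```text
t 16.175 p [0.665  0.0362 0.2129] tilt 0.01 cur jaw -13.5 q6 15.6 w 0.0165 F [-0.4  0.3 -1.4]
 rot z tool -0.1  slide(after turn) mm [  0.9  -0.2 126.9] slide(before turn) [  0.9  -0.2 126.9]
1324 210.8998010907934 ((663.6973876953125, 34.9035530090332), (137.95150756835938, 85.92987060546875), 76.49713897705078)
394 210.5000267540711 ((663.870849609375, 35.9915771484375), (137.04751586914062, 83.72718811035156), 76.48136138916016)
```

View pics/scene8.png

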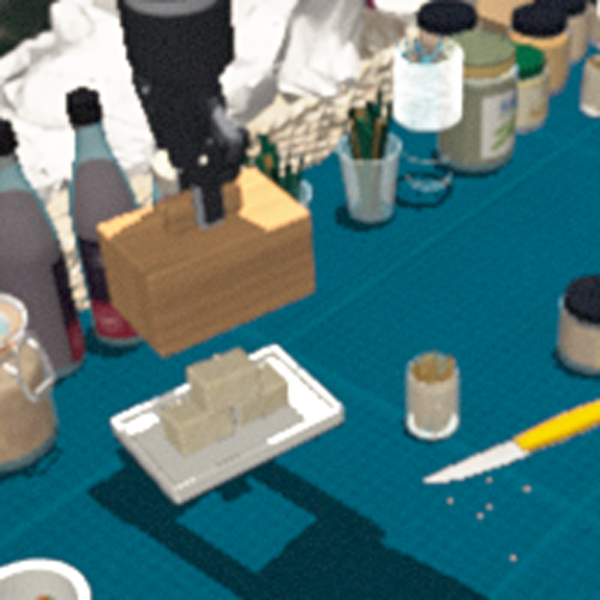

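View pics/top8.png

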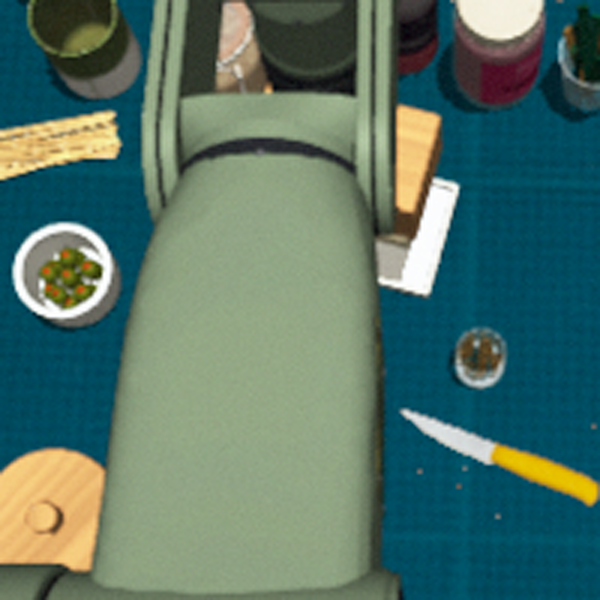

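Seen by the cameras, the cover is about 1.5 mm short of the dish centre, so I'll correct that and lower.

>>> step_arm(
  slide=[
    [0.002,0.001,0],
    [0,0,0.025],
    [0,0,0.03],
    [0,0,0.03],
    [0,0,0.02],
    [0,0,0.01],
    [0,0,0.005],
    [0,0,0],
    [0,0,0],
  ],
  rot=[
    [0,0,0],
    [0,0,0],
    [0,0,0],
    [0,0,0],
    [0,0,0],
    [0,0,0],
    [0,0,0],
    [0,0,0],
    [0,0,0],
  ],
  hand=[0,0,0,0,0,0,0,0,0],
)

```text
t: 17.4
position: [0.667, 0.0389, 0.0938]
ee_rot: [2.464, 1.947, 0.002]
ft_force: [-0.7, 0.5, -1.4]
width: 0.0166
```

>>> step_arm(
  slide=[
    [0,0,0.003],
    [0,0,0.002],
    [0,0,0.001],
    [0,0,0],
    [0,0,0],
  ],
  rot=[
    [0,0,0],
    [0,0,0],
    [0,0,0],
    [0,0,0],
    [0,0,0],
  ],
  hand=[0,0,0,0,0],
)

```text
t: 18.02
position: [0.6665, 0.0389, 0.0869]
ee_rot: [2.465, 1.947, 0.0]
ft_force: [-0.2, 0.6, -1.5]
width: 0.0165
```

>>> step_arm(
  slide=[
    [0,0,0.001],
    [0,0,0.001],
    [0,0,0],
    [0,0,0],
  ],
  rot=[
    [0,0,0],
    [0,0,0],
    [0,0,0],
    [0,0,0],
  ],
  hand=[0,0,0,0],
)

```text
t: 18.52
position: [0.6668, 0.0389, 0.0857]
ee_rot: [2.465, 1.947, 0.001]
ft_force: [0.8, 0.2, 5.2]
width: 0.0168
```

Run:
```python
from h import *
plan(.665,.0371,.086,-13.4)
p,d=arm.capture('scene');cv2.imwrite('pics/s9.png',cv2.resize(p[120:260,130:290,::-1],None,fx=4,fy=4,interpolation=2))
```

```text
t 18.525 p [0.6668 0.0389 0.0857] tilt 0.07 cur jaw -13.4 q6 15.7 w 0.0168 F [0.8 0.2 5.2]
 rot z tool 0.0  slide(after turn) mm [-2.1 -1.4 -0.3] slide(before turn) [-2.1 -1.4 -0.3]
```

View pics/s9.png

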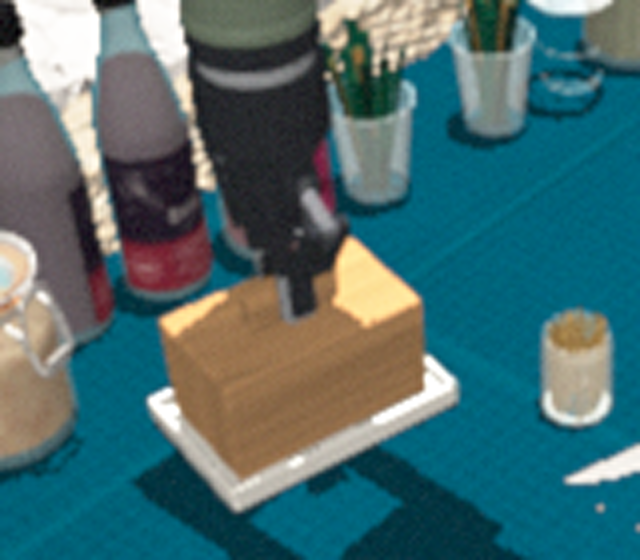

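The cover is home: the TCP is 8 mm above its pick height and there is contact force. Release and rise.

>>> step_arm(
  slide=[
    [0,0,0],
    [0,0,0],
    [0,0,0],
    [0,0,0],
    [0,0,-0.02],
    [0,0,-0.04],
    [0,0,-0.05],
    [0,0,-0.03],
    [0,0,0],
    [0,0,0],
  ],
  rot=[
    [0,0,0],
    [0,0,0],
    [0,0,0],
    [0,0,0],
    [0,0,0],
    [0,0,0],
    [0,0,0],
    [0,0,0],
    [0,0,0],
    [0,0,0],
  ],
  hand=[0.5,0.7,0.7,0.7,0.7,1,1,1,1,1],
)

```text
t: 19.82
position: [0.6658, 0.0389, 0.2235]
ee_rot: [-2.464, -1.947, 0.003]
ft_force: [-0.2, 0.2, -0.7]
width: 0.0853
```

Run:
```python
from h import *
plan(.3545,-.2831,.10,-13.4)
```

```text
t 19.825 p [0.6658 0.0389 0.2235] tilt 0.13 cur jaw -13.4 q6 15.7 w 0.0853 F [-0.2  0.2 -0.7]
 rot z tool 0.0  slide(after turn) mm [-385.3 -227.9  124.2] slide(before turn) [-385.2 -228.   124.2]
```

>>> step_arm(
  slide=[
    [-0.048,-0.028,0],
    [-0.048,-0.029,0],
    [-0.048,-0.028,0],
    [-0.048,-0.029,0],
    [-0.048,-0.028,0],
    [-0.048,-0.029,0],
    [-0.048,-0.028,0.02],
    [-0.048,-0.029,0.04],
    [0,0,0.05],
    [0,0,0.01],
    [0,0,0],
    [0,0,0],
  ],
  rot=[
    [0,0,0],
    [0,0,0],
    [0,0,0],
    [0,0,0],
    [0,0,0],
    [0,0,0],
    [0,0,0],
    [0,0,0],
    [0,0,0],
    [0,0,0],
    [0,0,0],
    [0,0,0],
  ],
  hand=[1,1,1,1,1,1,1,1,1,1,1,1],
)

```text
t: 21.32
position: [0.3608, -0.2785, 0.1098]
ee_rot: [2.462, 1.947, 0.001]
ft_force: [-0.7, -0.1, 0.1]
width: 0.0855
```

Run:
```python
from h import *
plan(.3545,-.2831,.021,-13.4)
for n in('scene','top'):
    p,d=arm.capture(n);np.savez(n+'10.npz',p=p,d=d);cv2.imwrite(f'pics/{n}10.png',p[:,:,::-1])
    W=cloud(d,n).reshape(-1,3)
    w=W[(np.hypot(W[:,0]-.665,W[:,1]-.037)<.09)&(W[:,2]>.075)&(W[:,2]<.09)]*1000
    r=cv2.minAreaRect(w[:,:2].astype(np.float32));q=w-w.mean(0)
    s=np.linalg.lstsq(q[:,:2],q[:,2],rcond=None)[0]
    print(len(w),np.median(w[:,2]),r,np.degrees(s))
```

```text
t 21.325 p [ 0.3608 -0.2785  0.1098] tilt 0.17 cur jaw -13.3 q6 -25.8 w 0.0855 F [-0.7 -0.1  0.1]
 rot z tool 0.1  slide(after turn) mm [-5.8 -5.3 88.8] slide(before turn) [-5.8 -5.3 88.8]
1093 83.85680261331906 ((666.2666015625, 37.48248291015625), (137.8281707763672, 84.34024810791016), 76.51480102539062) [ 1.4063844  -0.62129881]
1428 82.82575321421993 ((666.0350952148438, 38.35630416870117), (137.58290100097656, 83.83419036865234), 77.34203338623047) [ 0.220931   -0.04249659]
```

View pics/scene10.png

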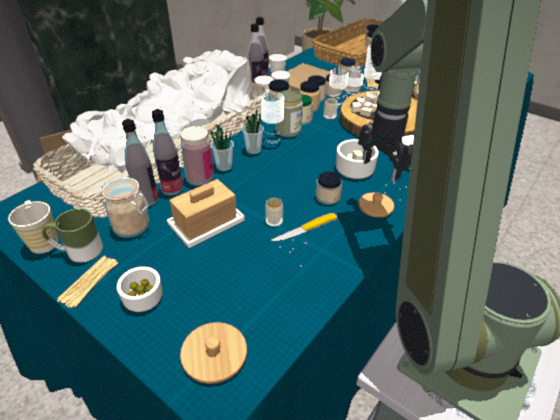

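The cover is seated level, with its top at 84 mm and centred within 1 mm. Now I'll descend on the small lid's knob.

>>> step_arm(
  slide=[
    [-0.006,-0.005,0],
    [0,0,0.03],
    [0,0,0.03],
    [0,0,0.02],
    [0,0,0.008],
    [0,0,0],
    [0,0,0],
  ],
  rot=[
    [0,0,0],
    [0,0,0],
    [0,0,0],
    [0,0,0],
    [0,0,0],
    [0,0,0],
    [0,0,0],
  ],
  hand=[1,1,1,1,1,1,1],
  squeeze=50,
)

```text
t: 22.3
position: [0.3537, -0.2834, 0.0213]
ee_rot: [2.464, 1.946, 0.001]
ft_force: [-0.4, -0.5, -0.3]
width: 0.0853
```

Run:
```python
from h import *
plan(.3545,-.2831,.021,-13.4)
```

```text
t 22.3 p [ 0.3537 -0.2834  0.0213] tilt 0.11 cur jaw -13.4 q6 -26.8 w 0.0853 F [-0.4 -0.5 -0.3]
 rot z tool 0.0  slide(after turn) mm [0.5 0.7 0.3] slide(before turn) [0.5 0.7 0.3]
```

>>> step_arm(
  slide=[
    [0,0,0],
    [0,0,0],
    [0,0,0],
    [0,0,0],
    [0,0,0],
    [0,0,0],
    [0,0,-0.005],
    [0,0,-0.005],
    [0,0,0],
    [0,0,0],
  ],
  rot=[
    [0,0,0],
    [0,0,0],
    [0,0,0],
    [0,0,0],
    [0,0,0],
    [0,0,0],
    [0,0,0],
    [0,0,0],
    [0,0,0],
    [0,0,0],
  ],
  hand=[0,0,0,0,0,0,0,0,0,0],
)

```text
t: 23.55
position: [0.3531, -0.2828, 0.0305]
ee_rot: [-2.465, -1.947, 0.0]
ft_force: [-0.7, -0.1, -0.5]
width: 0.025
```

>>> step_arm(
  slide=[
    [0,0,-0.03],
    [0,0,-0.05],
    [0,0,-0.05],
    [0,0,-0.05],
    [0,0,0],
    [0,0,0],
  ],
  rot=[
    [0,0,0],
    [0,0,0],
    [0,0,0],
    [0,0,0],
    [0,0,0],
    [0,0,0],
  ],
  hand=[0,0,0,0,0,0],
)

```text
t: 24.3
position: [0.3525, -0.2823, 0.2097]
ee_rot: [-2.464, -1.946, 0.001]
ft_force: [-0.6, -0.3, -1.3]
width: 0.0252
```

Run:
```python
from h import *
plan(.5985,.2898,.20,-13.4)
for n in('scene',):
    p,d=arm.capture(n);np.savez(n+'11.npz',p=p,d=d);cv2.imwrite(f'pics/{n}11.png',cv2.resize(p[80:240,320:520,::-1],None,fx=4,fy=4))
```

```text
t 24.3 p [ 0.3525 -0.2823  0.2097] tilt 0.09 cur jaw -13.4 q6 -26.8 w 0.0252 F [-0.6 -0.3 -1.3]
 rot z tool 0.0  slide(after turn) mm [613.6 106.7  10. ] slide(before turn) [613.5 106.8  10. ]
```

View pics/scene11.png

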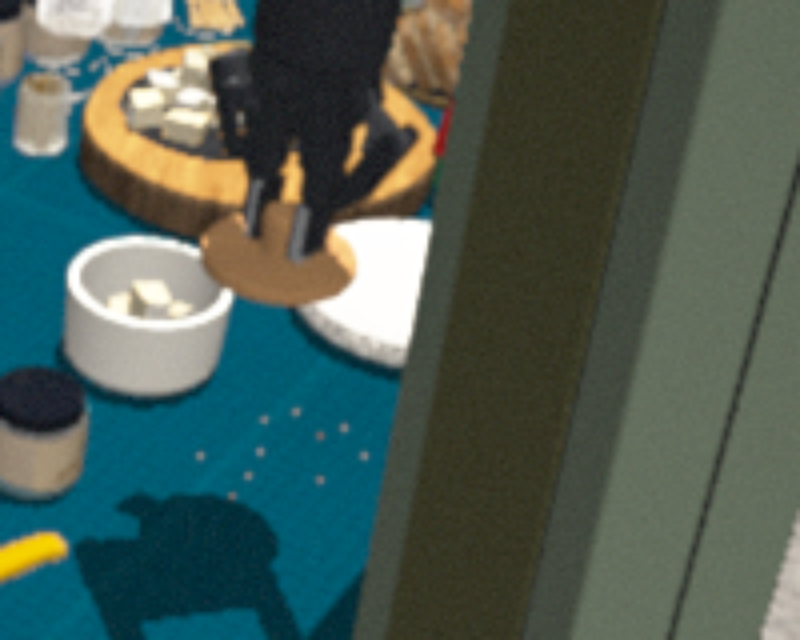

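The small lid is held level. I'll carry it to the small pot.

>>> step_arm(
  slide=[
    [0.03,0.005,0],
    [0.055,0.0095,0],
    [0.055,0.0095,0],
    [0.055,0.0095,0],
    [0.055,0.0095,0],
    [0.055,0.0095,0],
    [0.055,0.0095,0],
    [0.055,0.0095,0],
    [0.055,0.0095,0],
    [0.055,0.0095,0],
    [0.05,0.01,0],
    [0.03,0.005,0],
  ],
  rot=[
    [0,0,0],
    [0,0,0],
    [0,0,0],
    [0,0,0],
    [0,0,0],
    [0,0,0],
    [0,0,0],
    [0,0,0],
    [0,0,0],
    [0,0,0],
    [0,0,0],
    [0,0,0],
  ],
  hand=[0,0,0,0,0,0,0,0,0,0,0,0],
)

```text
t: 25.85
position: [0.5957, 0.2833, 0.2073]
ee_rot: [-2.463, -1.949, 0.007]
ft_force: [-0.4, -0.1, -0.9]
width: 0.0253
```

>>> step_arm(
  slide=[
    [0,0,0.03],
    [0,0,0.03],
    [0,0,0.03],
    [0,0,0],
    [0,0,0],
    [0,0,0],
  ],
  rot=[
    [0,0,0],
    [0,0,0],
    [0,0,0],
    [0,0,0],
    [0,0,0],
    [0,0,0],
  ],
  hand=[0,0,0,0,0,0],
)

```text
t: 26.6
position: [0.5966, 0.2816, 0.1218]
ee_rot: [2.465, 1.947, 0.004]
ft_force: [-0.1, 0.9, -0.3]
width: 0.0249
```

Run:
```python
from h import *
plan(.5985,.2898,.065,-13.4)
for n in('scene','top'):
    p,d=arm.capture(n);np.savez(n+'12.npz',p=p,d=d);cv2.imwrite(f'pics/{n}12.png',cv2.resize(p[200:340,60:240,::-1],None,fx=4,fy=4))
    W=cloud(d,n).reshape(-1,3)
    w=W[(np.hypot(W[:,0]-.5985,W[:,1]-.29)<.07)&(W[:,2]>.108)&(W[:,2]<.12)]*1000
    if len(w)>9:
        print(n,len(w),np.median(w[:,2]),cv2.minAreaRect(w[:,:2].astype(np.float32)),cv2.minEnclosingCircle(w[:,:2].astype(np.float32)))
        q=w-w.mean(0);print(np.degrees(np.linalg.lstsq(q[:,:2],q[:,2],rcond=None)[0]))
```

```text
t 26.6 p [0.5966 0.2816 0.1218] tilt 0.14 cur jaw -13.4 q6 37.7 w 0.0249 F [-0.1  0.9 -0.3]
 rot z tool 0.0  slide(after turn) mm [ 8.4 -0.2 56.8] slide(before turn) [ 8.4 -0.2 56.8]
scene 892 118.43830745753584 ((592.4808959960938, 282.0975341796875), (89.98341369628906, 85.84833526611328), 55.65351486206055) ((595.6234130859375, 280.4244689941406), 46.72433853149414)
[ 1.63251461 -0.84546787]
top 437 117.04919091556417 ((593.3075561523438, 260.8854675292969), (50.54946517944336, 90.43130493164062), 85.53775024414062) ((594.7667236328125, 279.2949523925781), 45.70336151123047)
[0.70071902 0.81796789]
```

View pics/scene12.png

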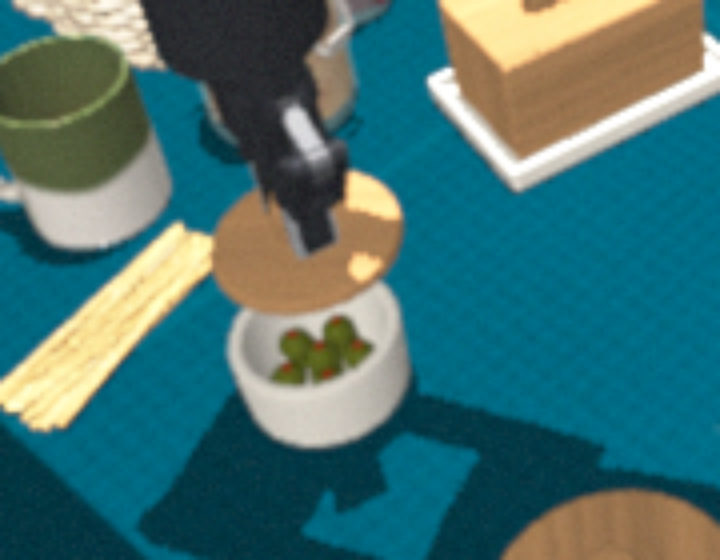

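>>> step_arm(
  slide=[
    [0.0095,0.0005,0],
    [0,0,0.02],
    [0,0,0.015],
    [0,0,0.01],
    [0,0,0],
    [0,0,0],
    [0,0,0],
  ],
  rot=[
    [0,0,0],
    [0,0,0],
    [0,0,0],
    [0,0,0],
    [0,0,0],
    [0,0,0],
    [0,0,0],
  ],
  hand=[0,0,0,0,0,0,0],
)

```text
t: 27.58
position: [0.599, 0.2905, 0.0762]
ee_rot: [2.465, 1.947, 0.002]
ft_force: [0.0, -0.6, -1.5]
width: 0.0253
```

Run:
```python
from h import *
plan(.599,.290,.065,-13.4)
for n in('scene','top'):
    p,d=arm.capture(n);np.savez(n+'13.npz',p=p,d=d);cv2.imwrite(f'pics/{n}13.png',cv2.resize(p[200:340,60:240,::-1],None,fx=4,fy=4))
    W=cloud(d,n).reshape(-1,3)
    w=W[(np.hypot(W[:,0]-.599,W[:,1]-.29)<.06)&(W[:,2]>.062)&(W[:,2]<.08)]*1000
    if len(w)>9:
        print(n,len(w),np.median(w[:,2]),cv2.minEnclosingCircle(w[:,:2].astype(np.float32)))
```

```text
t 27.575 p [0.599  0.2905 0.0762] tilt 0.08 cur jaw -13.4 q6 38.3 w 0.0253 F [ 0.  -0.6 -1.5]
 rot z tool 0.0  slide(after turn) mm [-0.5  0.1 11.2] slide(before turn) [-0.5  0.1 11.2]
scene 988 73.11574679192194 ((597.9607543945312, 289.5871276855469), 46.5802116394043)
top 490 71.43020956381795 ((596.7420043945312, 289.6858215332031), 45.89278030395508)
```

View pics/scene13.png

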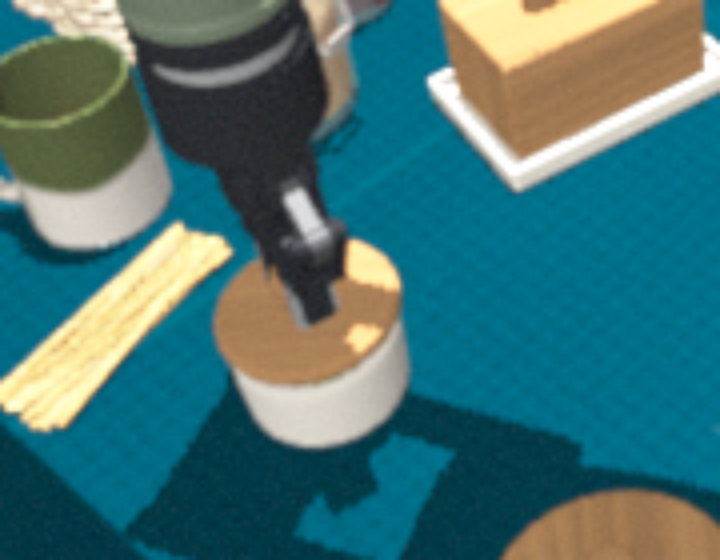

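>>> step_arm(
  slide=[
    [0,0.001,0.005],
    [0,0,0.003],
    [0,0,0.002],
    [0,0,0.001],
    [0,0,0],
    [0,0,0],
  ],
  rot=[
    [0,0,0],
    [0,0,0],
    [0,0,0],
    [0,0,0],
    [0,0,0],
    [0,0,0],
  ],
  hand=[0,0,0,0,0,0],
)

```text
t: 28.42
position: [0.5993, 0.2901, 0.0653]
ee_rot: [2.465, 1.947, -0.0]
ft_force: [-3.0, -1.9, 5.5]
width: 0.0252
```

>>> step_arm(
  slide=[
    [0,0,0.001],
    [0,0,0],
    [0,0,0],
  ],
  rot=[
    [0,0,0],
    [0,0,0],
    [0,0,0],
  ],
  hand=[0,0,0],
)

```text
t: 28.8
position: [0.5993, 0.2901, 0.0652]
ee_rot: [2.465, 1.947, 0.0]
ft_force: [-5.1, -1.9, 10.1]
width: 0.0252
```

>>> step_arm(
  slide=[
    [0,0,-0.001],
    [0,0,0],
    [0,0,0],
    [0,0,0],
    [0,0,0],
    [0,0,-0.03],
    [0,0,-0.04],
    [0,0,-0.04],
    [0.01,-0.05,0],
    [0.01,-0.05,0],
    [0.01,-0.05,0],
  ],
  rot=[
    [0,0,0],
    [0,0,0],
    [0,0,0],
    [0,0,0],
    [0,0,0],
    [0,0,0],
    [0,0,0],
    [0,0,0],
    [0,0,0],
    [0,0,0],
    [0,0,0],
  ],
  hand=[0,0.5,0.7,0.8,1,1,1,1,1,1,1],
)

```text
t: 30.18
position: [0.4592, 0.3545, 0.1746]
ee_rot: [-2.466, -1.947, -0.001]
ft_force: [0.7, 1.5, -0.5]
width: 0.0854
```

>>> step_arm(
  slide=[
    [0,-0.04,0.02],
    [0,0,0.02],
    [0,0,0],
    [0,0,0],
  ],
  rot=[
    [0,0,0],
    [0,0,0],
    [0,0,0],
    [0,0,0],
  ],
  hand=[1,1,1,1],
)

```text
t: 30.68
position: [0.4224, 0.3636, 0.1351]
ee_rot: [2.466, 1.947, 0.002]
ft_force: [-0.6, -0.3, -0.8]
width: 0.0856
```

Run:
```python
from h import *
plan(.384,.291,.021,-13.4)
for n in('scene','top'):
    p,d=arm.capture(n);np.savez(n+'14.npz',p=p,d=d);cv2.imwrite(f'pics/{n}14.png',p[:,:,::-1])
    W=cloud(d,n).reshape(-1,3)
    w=W[(np.hypot(W[:,0]-.599,W[:,1]-.29)<.06)&(W[:,2]>.056)&(W[:,2]<.07)]*1000
    if len(w)>9:
        q=w-w.mean(0);print(n,len(w),np.median(w[:,2]),cv2.minEnclosingCircle(w[:,:2].astype(np.float32)),np.degrees(np.linalg.lstsq(q[:,:2],q[:,2],rcond=None)[0]))
```

```text
t 30.675 p [0.4224 0.3636 0.1351] tilt 0.08 cur jaw -13.4 q6 53.0 w 0.0856 F [-0.6 -0.3 -0.8]
 rot z tool -0.0  slide(after turn) mm [-79.7 -20.7 114. ] slide(before turn) [-79.7 -20.6 114. ]
scene 93 61.213778094907966 ((599.1363525390625, 318.8118896484375), 33.32655715942383) [2.60724864 0.34104482]
top 831 61.00044761799819 ((597.536865234375, 289.4951477050781), 46.287353515625) [-0.34612381  0.02686068]
```

View pics/scene14.png

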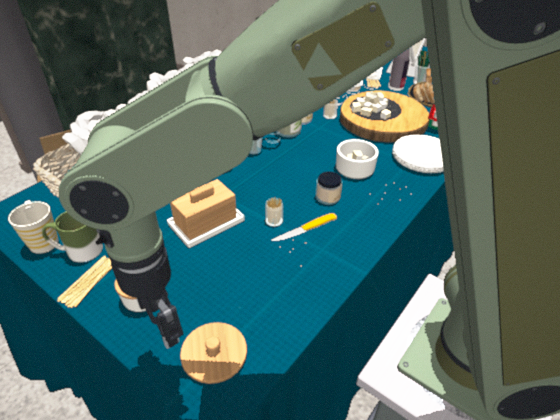

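The small lid is seated: plate top at 61 mm, tilt about 0.3°. On to the large lid.

>>> step_arm(
  slide=[
    [-0.04,-0.01,0],
    [-0.04,-0.011,0],
    [0,0,0.03],
    [0,0,0.03],
    [0,0,0.02],
    [0,0,0],
    [0,0,0],
    [0,0,0],
  ],
  rot=[
    [0,0,0],
    [0,0,0],
    [0,0,0],
    [0,0,0],
    [0,0,0],
    [0,0,0],
    [0,0,0],
    [0,0,0],
  ],
  hand=[1,1,1,1,1,1,1,1],
  squeeze=60,
)

```text
t: 31.78
position: [0.3835, 0.2909, 0.0556]
ee_rot: [2.465, 1.947, 0.004]
ft_force: [0.2, -0.2, -0.3]
width: 0.0855
```

Run:
```python
from h import *
plan(.384,.291,.021,-13.4)
```

```text
t 31.775 p [0.3835 0.2909 0.0556] tilt 0.14 cur jaw -13.4 q6 49.2 w 0.0855 F [ 0.2 -0.2 -0.3]
 rot z tool 0.0  slide(after turn) mm [ 0.2  0.4 34.6] slide(before turn) [ 0.2  0.4 34.6]
```

>>> step_arm(
  slide=[
    [0,0,0.02],
    [0,0,0.014],
    [0,0,0],
    [0,0,0],
    [0,0,0],
    [0,0,0],
    [0,0,0],
    [0,0,0],
    [0,0,0],
    [0,0,0],
  ],
  rot=[
    [0,0,0],
    [0,0,0],
    [0,0,0],
    [0,0,0],
    [0,0,0],
    [0,0,0],
    [0,0,0],
    [0,0,0],
    [0,0,0],
    [0,0,0],
  ],
  hand=[1,1,1,1,0,0,0,0,0,0],
)

```text
t: 33.02
position: [0.3831, 0.2905, 0.0211]
ee_rot: [2.465, 1.947, 0.002]
ft_force: [-0.4, -1.0, 5.9]
width: 0.0248
```

>>> step_arm(
  slide=[
    [0,0,-0.01],
    [0,0,-0.03],
    [0,0,-0.05],
    [0,0,-0.05],
    [0,0,-0.05],
    [0,0,0],
    [0,0,0],
  ],
  rot=[
    [0,0,0],
    [0,0,0],
    [0,0,0],
    [0,0,0],
    [0,0,0],
    [0,0,0],
    [0,0,0],
  ],
  hand=[0,0,0,0,0,0,0],
)

```text
t: 33.9
position: [0.3817, 0.2898, 0.2096]
ee_rot: [-2.465, -1.947, 0.004]
ft_force: [-0.1, 0.1, -2.4]
width: 0.0246
```

Run:
```python
from h import *
plan(.4915,-.4066,.20,-13.4)
p,d=arm.capture('scene');cv2.imwrite(f'pics/scene15.png',p[:,:,::-1])
```

```text
t 33.9 p [0.3817 0.2898 0.2096] tilt 0.13 cur jaw -13.4 q6 49.2 w 0.0246 F [-0.1  0.1 -2.4]
 rot z tool 0.0  slide(after turn) mm [-651.9  268.2   10.3] slide(before turn) [-652.   268.    10.3]
```

View pics/scene15.png

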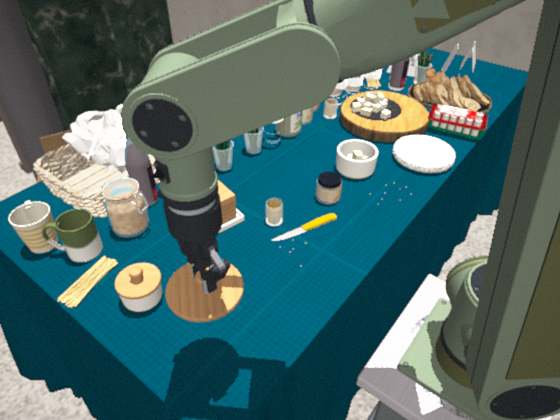

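>>> step_arm(
  slide=[
    [-0.04,0.016,0],
    [-0.05,0.021,0],
    [-0.05,0.021,0],
    [-0.05,0.021,0],
    [-0.05,0.021,0],
    [-0.05,0.02,0],
    [-0.05,0.02,0],
    [-0.05,0.021,0],
    [-0.05,0.021,0],
    [-0.05,0.021,0],
    [-0.05,0.021,0],
    [-0.05,0.021,0],
  ],
  rot=[
    [0,0,0],
    [0,0,0],
    [0,0,0],
    [0,0,0],
    [0,0,0],
    [0,0,0],
    [0,0,0],
    [0,0,0],
    [0,0,0],
    [0,0,0],
    [0,0,0],
    [0,0,0],
  ],
  hand=[0,0,0,0,0,0,0,0,0,0,0,0],
)

```text
t: 35.45
position: [0.4836, -0.3415, 0.208]
ee_rot: [-2.462, -1.944, 0.001]
ft_force: [0.3, 0.6, -1.4]
width: 0.0246
```

>>> step_arm(
  slide=[
    [-0.04,0.016,0],
    [-0.022,0.008,0],
    [0,0,0.025],
    [0,0,0.025],
    [0,0,0.02],
    [0,0,0],
    [0,0,0],
    [0,0,0],
  ],
  rot=[
    [0,0,0],
    [0,0,0],
    [0,0,0],
    [0,0,0],
    [0,0,0],
    [0,0,0],
    [0,0,0],
    [0,0,0],
  ],
  hand=[0,0,0,0,0,0,0,0],
)

```text
t: 36.45
position: [0.4938, -0.4065, 0.1414]
ee_rot: [2.464, 1.946, 0.0]
ft_force: [0.3, 0.0, -1.5]
width: 0.0247
```

Run:
```python
from h import *
plan(.4915,-.4066,.079,-13.4)
for n in('scene','top'):
    p,d=arm.capture(n);np.savez(n+'16.npz',p=p,d=d);cv2.imwrite(f'pics/{n}16.png',cv2.resize(p[90:270,280:500,::-1],None,fx=3,fy=3))
    W=cloud(d,n).reshape(-1,3)
    w=W[(np.hypot(W[:,0]-.4915,W[:,1]+.4066)<.085)&(W[:,2]>.122)&(W[:,2]<.142)]*1000
    if len(w)>9:
        print(n,len(w),np.median(w[:,2]),cv2.minEnclosingCircle(w[:,:2].astype(np.float32)))
```

```text
t 36.45 p [ 0.4938 -0.4065  0.1414] tilt 0.09 cur jaw -13.4 q6 -27.1 w 0.0247 F [ 0.3  0.  -1.5]
 rot z tool 0.0  slide(after turn) mm [-0.6 -2.3 62.4] slide(before turn) [-0.6 -2.3 62.4]
scene 714 137.91946599600925 ((492.529052734375, -403.5364990234375), 63.25881576538086)
top 734 137.85463149079158 ((497.06207275390625, -394.7806396484375), 61.02317428588867)
```

View pics/scene16.png

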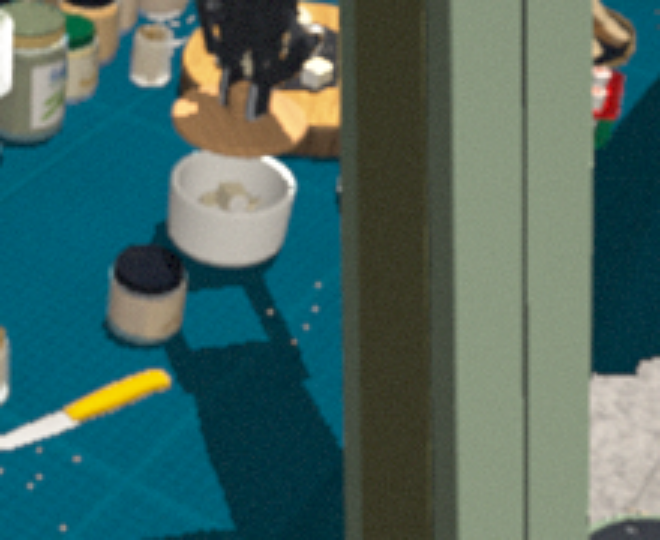

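View pics/top16.png

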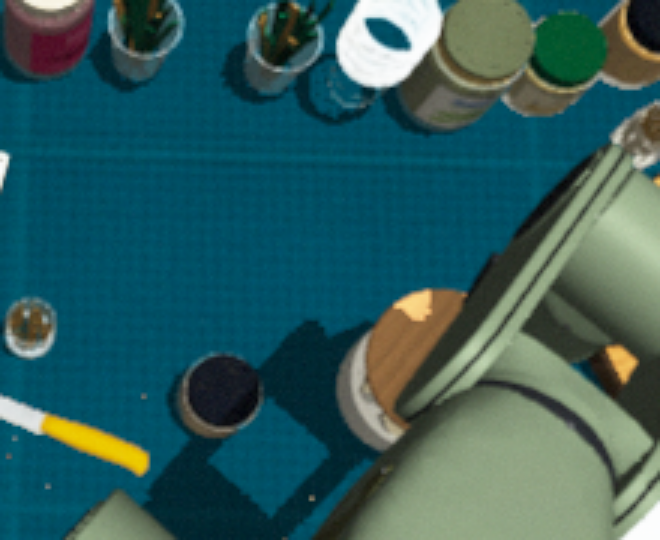

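>>> step_arm(
  slide=[
    [0,-0.0025,0.02],
    [0,0,0.02],
    [0,0,0.01],
    [0,0,0],
    [0,0,0],
    [0,0,0],
  ],
  rot=[
    [0,0,0],
    [0,0,0],
    [0,0,0],
    [0,0,0],
    [0,0,0],
    [0,0,0],
  ],
  hand=[0,0,0,0,0,0],
)

```text
t: 37.3
position: [0.4914, -0.406, 0.0915]
ee_rot: [2.464, 1.946, 0.0]
ft_force: [0.0, -0.1, -1.6]
width: 0.0253
```

Run:
```python
from h import *
plan(.4910,-.4066,.079,-13.4)
for n in('scene','top'):
    p,d=arm.capture(n);cv2.imwrite(f'pics/{n}17.png',cv2.resize(p[90:270,280:500,::-1],None,fx=3,fy=3))
    W=cloud(d,n).reshape(-1,3)
    w=W[(np.hypot(W[:,0]-.4915,W[:,1]+.4066)<.085)&(W[:,2]>.078)&(W[:,2]<.096)]*1000
    print(n,len(w),np.median(w[:,2]),cv2.minEnclosingCircle(w[:,:2].astype(np.float32)))
```

```text
t 37.3 p [ 0.4914 -0.406   0.0915] tilt 0.1 cur jaw -13.4 q6 -27.2 w 0.0253 F [ 0.  -0.1 -1.6]
 rot z tool 0.0  slide(after turn) mm [-0.7 -0.3 12.5] slide(before turn) [-0.7 -0.3 12.5]
scene 714 87.94121251171558 ((490.8819885253906, -402.9009704589844), 65.15953063964844)
top 714 87.72517230645299 ((494.4027404785156, -395.7850646972656), 60.70244598388672)
```

View pics/scene17.png

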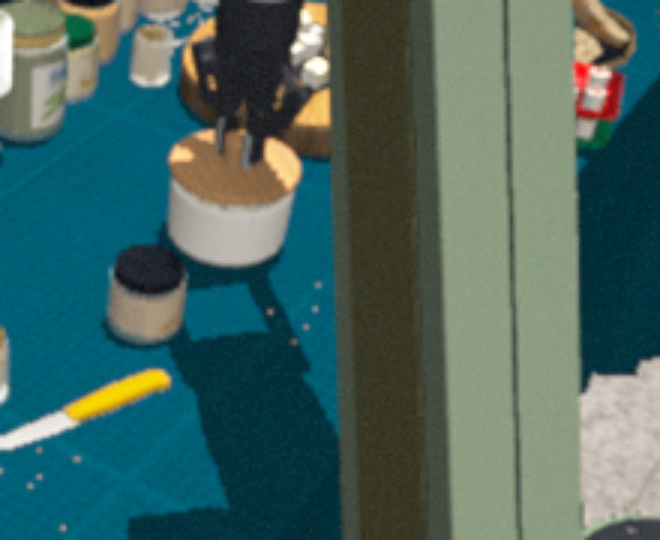

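>>> step_arm(
  slide=[
    [-0.0005,0,0.006],
    [0,0,0.003],
    [0,0,0.002],
    [0,0,0.001],
    [0,0,0.001],
    [0,0,0],
    [0,0,0],
  ],
  rot=[
    [0,0,0],
    [0,0,0],
    [0,0,0],
    [0,0,0],
    [0,0,0],
    [0,0,0],
    [0,0,0],
  ],
  hand=[0,0,0,0,0,0,0],
)

```text
t: 38.28
position: [0.4906, -0.4059, 0.0792]
ee_rot: [2.465, 1.947, -0.0]
ft_force: [-3.3, 2.6, 7.2]
width: 0.025
```

Contact is at 0.079, as expected. Release, rise and move clear.

>>> step_arm(
  slide=[
    [0,0,0],
    [0,0,0],
    [0,0,0],
    [0,0,0],
    [0,0,0],
    [0,0,-0.03],
    [0,0,-0.04],
    [0,0,-0.05],
    [0,0,-0.05],
    [0,-0.05,0],
    [0,-0.05,0],
    [0,-0.05,0],
  ],
  rot=[
    [0,0,0],
    [0,0,0],
    [0,0,0],
    [0,0,0],
    [0,0,0],
    [0,0,0],
    [0,0,0],
    [0,0,0],
    [0,0,0],
    [0,0,0],
    [0,0,0],
    [0,0,0],
  ],
  hand=[0.5,0.7,0.8,0.9,1,1,1,1,1,1,1,1],
)

```text
t: 39.78
position: [0.3435, -0.3709, 0.2476]
ee_rot: [2.464, 1.948, -0.0]
ft_force: [-0.9, -0.7, 0.6]
width: 0.0853
```

>>> step_arm(
  slide=[
    [0,-0.05,0],
    [-0.05,0,0],
    [-0.05,0,0],
    [0,0,0],
    [0,0,0],
  ],
  rot=[
    [0,0,0],
    [0,0,0],
    [0,0,0],
    [0,0,0],
    [0,0,0],
  ],
  hand=[1,1,1,1,1],
)

```text
t: 40.4
position: [0.2731, -0.4564, 0.2472]
ee_rot: [-2.465, -1.946, -0.001]
ft_force: [-0.6, 0.4, 0.2]
width: 0.0857
```

Run:
```python
from h import *
plan(.3,-.4,.2,-13.4)
for n in('scene','top'):
    p,d=arm.capture(n);cv2.imwrite(f'pics/{n}18.png',p[:,:,::-1])
    W=cloud(d,n).reshape(-1,3)
    for nm,x,y,r,a,b in(('llid',.4915,-.4066,.085,.07,.08),('slid',.5985,.29,.06,.056,.07),('cover',.665,.037,.09,.075,.09),('spread',.478,-.241,.04,.06,.08),('tooth',.534,-.077,.03,.05,.08)):
        w=W[(np.hypot(W[:,0]-x,W[:,1]-y)<r)&(W[:,2]>a)&(W[:,2]<b)]*1000
        if len(w)<9: print(n,nm,len(w));continue
        q=w-w.mean(0)
        print(n,nm,len(w),np.median(w[:,2]).round(1),np.round(cv2.minEnclosingCircle(w[:,:2].astype(np.float32))[0],1),np.degrees(np.linalg.lstsq(q[:,:2],q[:,2],rcond=None)[0]).round(2))
```

```text
t 40.4 p [ 0.2731 -0.4564  0.2472] tilt 0.08 cur jaw -13.4 q6 -47.0 w 0.0857 F [-0.6  0.4  0.2]
 rot z tool -0.0  slide(after turn) mm [61.1 13.2 47.3] slide(before turn) [61.1 13.2 47.3]
scene llid 757 75.9 [ 491.2 -403.4] [ 0.4  -0.44]
scene slid 1106 62.3 [598.5 290.4] [ 0.58 -0.28]
scene cover 1101 83.9 [666.1  36.6] [ 1.61 -0.68]
scene spread 292 66.3 [ 477.8 -242.9] [ 0.07 -1.58]
scene tooth 166 56.8 [535.8 -78.4] [ 3.1  -2.19]
top llid 1728 75.9 [ 489.7 -402.6] [-0.07 -0.09]
top slid 840 60.7 [597.8 289.4] [-0.19 -0.18]
top cover 1443 82.8 [665.2  39.1] [ 0.09 -0.15]
top spread 460 66.1 [ 480.6 -240.6] [ 0.51 -0.09]
top tooth 96 56.9 [535.  -76.4] [ 4.2  -1.48]
```

View pics/scene18.png

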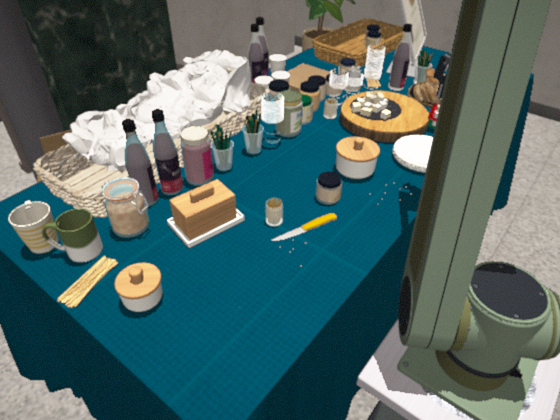

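View pics/top18.png

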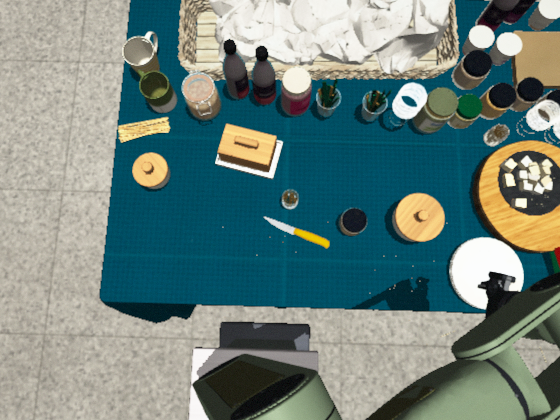

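Both pictures agree: the cover is on the dish at top (249,147), the small lid at (151,170) and the large lid at (419,217). All three are level and fully down, and both jars are where they were. The gripper is clear of everything, so I'm handing in.

```bash
python3 -c "
from bench import arm
print(arm.job_done())"
```

```text
the job is handed in; nothing more can be done
None
```

I put the loose block on the two in the dish, set the deep cover over it, then closed the small pot and the large pot. I handed the job in at about 40.5 s with the gripper open and clear of everything.

**Last checks:**
- **Block:** before the cover went on, it was about 1 mm from centred over the joint and turned within about 2.5° of the blocks below.
- **Cover:** it sits level with its top at about 84 mm, and its handle grip height was 8 mm above where I picked it up, as expected on the dish floor. It is about 1 mm off the dish centre.
- **Lids:** the plate tops read about 61–62 mm (small, 62 expected) and 76 mm (large), all within about 0.7° of level.
- **Jars:** the spread jar and the toothpick jar are within about 2 mm of their starting positions, which is within the measurement error.

**Readings that disagreed:**
- **Tilt:** the scene camera read up to 1.7° of tilt on the cover while the top camera read under 0.2°. I put that down to depth noise at the cover's edges.
- **Large lid position:** it reads about 3–4 mm off the pot centre, still within the 8 mm play.

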